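# Weigh the long test panel from the lab jack

### The job

Take the longer of the two flat metal test panels on the green lab jack to the balance: slide it along its lane until its end sticks out over the jack's front edge (the edge nearest the robot), grip it by that overhanging end and lift it clear. Lay it gently, without dropping it, flat and centred on the balance's small round pan, and let go. Leave the shorter panel where it lies.

Things in the scene. Friction and masses are not known exactly. Their poses are not given: they have to be found in the camera images.
- long_panel_center (a point): Centre (half-way up) of the long panel: bare aluminium plate, 140 mm long (x) x 50 mm (y) x 4 mm thick, 80 g, lying in a lane on the jack, x along the lane, its front end (-x) 12 to 32 mm behind the front edge. Slides freely, pushed from behind or dragged from above. Sits lower than the strips beside it; overhanging the edge by 40 to 55 mm it lies steadily and can be gripped across its width from above.
- short_panel_center (a point): Centre of the short panel, to be left alone: the same plate but 80 mm long (50 mm wide, 4 mm thick), lying in the other lane. Either panel may be in either lane.
- front_edge (a point): Middle of the front edge of the fixed jack's green top plate, on its upper face, 100 mm above the table. +x back along the lanes, +y across, +z up. Plate 220 (x) x 150 (y) x 6 mm. Strips 8 mm wide, 7 mm high run its length at y = -63, 0, +63 mm: two 55 mm lanes centred at y = -31.5 and +31.5, open at the ends; 48 mm of lane or more is free behind the long panel. In front of the edge all is free.
- pan_top (a point): Centre of the top face of the balance's fixed round pan: 76 mm diameter, 6 mm thick, 82 mm above the table, on a stem. White body below: 55 mm high, 200 mm wide (y), 160 mm towards -x, 100 mm towards +x. The panel may lie in any direction; fingers at its end pass beside the pan. Bystanders near jack and balance are below 95 mm; bottles farther than 0.8 m ahead reach 220 mm.
Mind the look-alikes: they are no part of the job. What is shaped like the part that bears long_panel_center but brown or pink is not meant.

How it is judged:
By the outcome, as a careful person would: the job done as asked, in the order asked, and still so for the second after the job is handed in, with the robot touching nothing.
It also fails if it takes over 48 s, if anything falls off the work surface, if the arm or the gripper's body presses on something with over 40 N, if the wrist force passes 120 N, or if a joint passes its speed limit or range.

### The arm

A 6-joint arm with a two-finger parallel gripper is mounted at the origin on the work surface. World frame = base frame: x ahead of the robot, y to its left, z up, the work surface at z = 0. Lengths are in m, angles in rad, forces in N, time in s.
With the tool pointing down it reaches from about 0.25 to 0.725 m from the base axis. Payload 4 kg.
Tool frame: the origin (TCP) lies midway between the tips of the shut fingers; the grasp point (between the pads) lies bot.pinch_z behind it (bot.pinch_z is the distance from the TCP to the grasp point, in m); z points along the fingers, y is the direction in which the jaws open and shut (so a half turn about z gives the same grasp; the last joint's range is limited). The gripper opens to 85 mm and grips with 20 to 120 N. Pads are 22 mm wide; open, the fingers measure 114 mm over their backs; the gripper's body (76 mm by 85 mm) begins 54 mm behind the grasp point. The pads swing forward as they close: fully open they stand 13 mm farther back than shut.
Start: joints at [1.2, 0.241, 0.005, 1.335, 0, 1.571], TCP at [0.181, 0.466, 0.207] pointing down, gripper open.
Joint ranges: [-2.72, 2.72], [-1.05, 1.87], [-1.09, 1.28], [-1.99, 2.15], [-1.42, 1.44], [-3.14, 3.14]. Speed limits (rad/s): [2.79, 2.79, 3.14, 3.14, 3.14, 3.14].

### API

Orientations are given as a unit quaternion [x, y, z, w].
In Python, from workcell import bot gives the robot as it stands. The module is installed in compiled form; this text tells all that it offers.
- The arm moves only by the tool move_arm, never from a script. Its argument "series" is a list that holds one entry, the list of rows, each a list of 7 numbers: the shift along the world's x, y, z in cm, then the turn, a rotation vector about the world's x, y, z in degrees, then the opening, from 0 (shut) to 1 (fully open). A call has exactly 5 rows; each row shifts and turns the pose as measured when the row begins; what a row does not reach is not made up. A row lasts 1/10 s, in which the tool goes at most 50 mm and 8.59 degrees, less where a joint would pass 70% of its speed; a pose out of reach is approached as far as the arm can. A call with a gripper value outside its range is refused whole. The fingers move at their own pace and stop on an object; the grip force is fixed at half the most. Time passes only in rows, so rows that do not move let the fingers close, or fill a call up. It gives the time, the measured TCP pose, the force and the opening at its end, in the units of the state.
- bot.get_obs(): the state, without advancing time (a new reading comes with each control period).
- bot.camera(name): name is "side" or "top"; returns (picture, depth): 480x640x3 uint8, red, green, blue; 480x640 float32, m along the optical axis (not along the pixel's ray), 0 where there is no reading.
- bot.camera_info(name): a dict with "vfov" (degrees; the focal length in pixels is half the picture's height over the tangent of half this angle, whatever the lens; pixels are square), "cx", "cy" (the principal point, pixels), "cam_to_world" (4x4, takes a point from camera to world coordinates). Camera axes: x right, y down, z forward; pixel columns grow to the right and rows downward; lengths in m; the calibration is good to about 2 mm. A picture is of the moment at which its call begins. camera_info takes no time and is no camera call.
- bot.job_done(): hands the job in, once; it reports no verdict.
Trained networks look in the newest picture that a camera, given by its name, has taken for a name from the list of things; names that differ only in an ending like _2 or _b are one class to them, and where a whole thing is asked for, a point or a joint stands for the part that bears it (a point fixed in the world has none). Each returns a list of dicts, best first, with "confidence" (0 to 1); they miss things now and then, are a little off and sometimes report something else, mostly with a low value. They report only what shows in the picture. A call takes as long as a camera call. They do not tell look-alikes from the thing itself.
- bot.find_in(camera, target): "at" ([x, y, z] in m, in world coordinates, good to about 4 mm: the middle of the surface that is visible of it).
The state is a dict: "clock": time; "joint_pos": joint angles; "joint_vel": joint speeds; "tau": joint torques, N m; "eef_pos": TCP position; "tool_rot": TCP orientation; "ft_force": force on the tool from outside, world axes, zero at the start; "ft_torque": the same for the moment, N m; "grip_width": finger opening in m.
Only numpy, scipy, OpenCV 4.12 (cv2) and the standard library are available. Lean on these libraries where they do the work, as an engineer would, in place of code of your own. Each camera call takes 0.05 s, during which the arm holds its last target.

## Working session

There is one attempt and no reset: what is moved stays moved. The work goes in short steps, Python scripts to look and compute and a tool call to move; the robot and the scene stay as the last step left them, time stands still between calls to the robot, and variables do not carry over. Pictures are saved under pics/ and viewed, and the job is handed in when it is done.

Besides the shell and the picture viewer there is one more tool, called after "Emit:" in YAML: its name, and indented under it one key for each argument. move_arm: Moves the arm, as the interface text tells. Its arguments: {"type":"object","properties":{"series":{"type":"array","items":{"type":"array","items":{"type":"array","items":{"type":"number"}}}}},"required":["series"]}

```bash
mkdir -p pics
cat > h.py <<'E'
import numpy as np, cv2
from workcell import bot
def snap(n,f):
    p,d=bot.camera(n); cv2.imwrite('pics/'+f,p[:,:,::-1]); np.save('/tmp/'+n+'.npy',d); np.save('/tmp/'+n+'_rgb.npy',p); return p,d
def world(n,d):
    i=bot.camera_info(n); f=240/np.tan(np.radians(i['vfov'])/2)
    v,u=np.mgrid[0:480,0:640]
    P=np.stack([(u-i['cx'])/f*d,(v-i['cy'])/f*d,d,np.ones_like(d)],-1)
    W=P@np.array(i['cam_to_world']).T
    W=W[...,:3]; W[d<=0]=np.nan; return W
def st():
    o=bot.get_obs(); 
    for k in ['clock','joint_pos','eef_pos','tool_rot','ft_force','grip_width']: print(k,np.round(o[k],4))
E
python3 - <<'E'
from h import *
st(); print(bot.pinch_z)
for c in ['top','side']:
    snap(c,c+'0.png')
    for t in ['long_panel_center','short_panel_center','front_edge','pan_top']:
        print(c,t,[(np.round(r['at'],4).tolist(),round(r['confidence'],2)) for r in bot.find_in(c,t)])
    print(bot.camera_info(c))
st()
E
```

```text
clock 0.0
joint_pos [ 1.2     0.2414  0.0037  1.3352 -0.      1.5708]
eef_pos [0.1809 0.4654 0.2057]
tool_rot [ 1.843e-01  9.829e-01 -1.000e-03 -2.000e-04]
ft_force [-0.7839 -0.4889 -0.058 ]
grip_width 0.0856
0.0187
top long_panel_center [([0.5387, -0.1167, 0.1024], 0.93), ([0.302, -0.2026, 0.0001], 0.74), ([0.7529, -0.0289, 0.0054], 0.74), ([0.538, -0.1804, 0.1059], 0.41)]
top short_panel_center [([0.5395, -0.1784, 0.1103], 0.97)]
top front_edge [([0.5883, -0.1564, 0.1058], 0.65)]
top pan_top [([0.5487, 0.1721, 0.0574], 0.96)]
{'vfov': 47.888783140122904, 'cx': 324.01227741945013, 'cy': 240.76545247005822, 'cam_to_world': array([[-7.95986674e-03, -9.96671298e-01,  8.11354691e-02,
         4.56550391e-01],
       [-9.99779855e-01,  6.35690605e-03, -1.99957999e-02,
        -6.48315941e-04],
       [ 1.94134693e-02, -8.12767714e-02, -9.96502486e-01,
         1.07660378e+00],
       [ 0.00000000e+00,  0.00000000e+00,  0.00000000e+00,
         1.00000000e+00]])}
side long_panel_center [([0.7577, -0.0269, 0.0034], 0.92), ([0.5396, -0.114, 0.1053], 0.78), ([0.3029, -0.1993, 0.0026], 0.62)]
side short_panel_center [([0.5429, -0.1758, 0.1029], 0.59), ([0.5384, -0.1129, 0.1007], 0.35)]
side front_edge [([0.5731, -0.123, 0.0989], 0.98)]
side pan_top [([0.5489, 0.2097, 0.0584], 0.59)]
{'vfov': 49.03811281617871, 'cx': 319.6797360902753, 'cy': 243.44084195172582, 'cam_to_world': array([[-0.99297723, -0.07932455,  0.08777149,  0.42135696],
       [-0.1182291 ,  0.69204434, -0.71210709,  0.72846594],
       [-0.00425419, -0.71748327, -0.69656275,  0.81110282],
       [ 0.        ,  0.        ,  0.        ,  1.        ]])}
clock 0.5
joint_pos [ 1.2     0.2406  0.0049  1.3352 -0.      1.5708]
eef_pos [0.1812 0.466  0.2066]
tool_rot [ 0.1843  0.9829 -0.      0.    ]
ft_force [-0.7417  0.6071  0.5744]
grip_width 0.0853
```

View pics/top0.png

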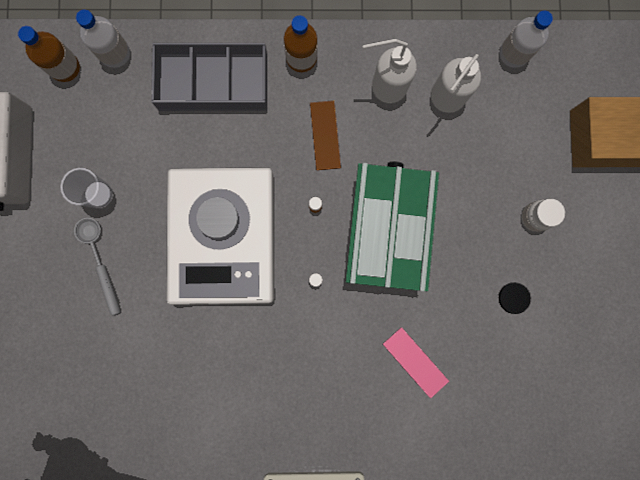

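View pics/side0.png

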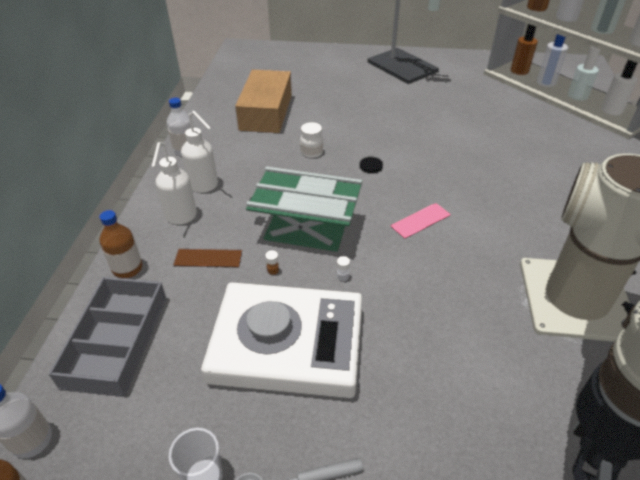

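The top view shows the long panel in the left lane (about 373,238), the short one in the right lane (410,238), and the pan at (217,218). The brown and pink strips are the decoys. Next I'll measure these accurately.

```bash
cat >> h.py <<'E'
def onplane(n,uv,z):
    i=bot.camera_info(n); f=240/np.tan(np.radians(i['vfov'])/2); T=np.array(i['cam_to_world'])
    uv=np.atleast_2d(uv).astype(float)
    r=np.c_[(uv[:,0]-i['cx'])/f,(uv[:,1]-i['cy'])/f,np.ones(len(uv))]@T[:3,:3].T
    return T[:3,3]+r*((z-T[2,3])/r[:,2])[:,None]
def panel(n,box,z,thr=(150,40),save=None):
    p=np.load('/tmp/'+n+'_rgb.npy').astype(int)
    m=((p.min(2)>thr[0])&(p.max(2)-p.min(2)<thr[1])).astype(np.uint8)
    b=np.zeros_like(m); b[box[1]:box[3],box[0]:box[2]]=1; m*=b
    m=cv2.morphologyEx(m,cv2.MORPH_OPEN,np.ones((7,7),np.uint8))
    k,l,s,c=cv2.connectedComponentsWithStats(m)
    for j in range(1,k):
        if s[j,4]<200: continue
        cs,_=cv2.findContours((l==j).astype(np.uint8),cv2.RETR_EXTERNAL,cv2.CHAIN_APPROX_NONE)
        W=onplane(n,cs[0][:,0,:],z)[:,:2]
        r=cv2.minAreaRect((W*1000).astype(np.float32)); print(n,s[j].tolist(),r, cv2.boxPoints(r).round(1).tolist())
E
python3 - <<'E'
from h import *
panel('top',(350,160,440,290),.104)
panel('side',(245,165,365,225),.104)
for n in ['top','side']:
    d=np.load('/tmp/%s.npy'%n); W=world(n,d); p=np.load('/tmp/%s_rgb.npy'%n).astype(int)
    # green top
    g=(p[...,1]>p[...,0]+25)&(p[...,1]>p[...,2]+10)&(W[...,2]>.09)&(W[...,2]<.115)
    print(n,'green z',np.nanmedian(W[...,2][g]))
    top=(W[...,2]>.09)&(W[...,2]<.125)&(W[...,1]<-.03)&(W[...,0]>.35)&(W[...,0]<.75)&(W[...,1]>-.3)
    q=W[top][:,:2]; r=cv2.minAreaRect((q*1000).astype(np.float32)); print('jack rect',r,cv2.boxPoints(r).tolist())
    pan=(W[...,2]>.072)&(W[...,2]<.092)&(W[...,1]>.1)&(W[...,1]<.3)&(W[...,0]>.45)&(W[...,0]<.65)
    q=W[pan]; print('pan',len(q),np.median(q[:,2]),q.mean(0), cv2.minEnclosingCircle((q[:,:2]*1000).astype(np.float32)))
E
python3 -c "
import cv2
a=cv2.imread('pics/top0.png')[150:300,330:450];cv2.imwrite('pics/top0z.png',cv2.resize(a,None,fx=5,fy=4,interpolation=2)[:600])"
```

```text
top [358, 199, 33, 77, 2017] ((542.0394287109375, -110.89070129394531), (47.923057556152344, 139.05355834960938), 83.81529998779297) [[470.29998779296875, -127.19999694824219], [608.5999755859375, -142.1999969482422], [613.7000122070312, -94.5999984741211], [475.5, -79.5999984741211]]
top [395, 215, 29, 44, 1125] ((542.265869140625, -175.19711303710938), (47.7065315246582, 78.85459899902344), 83.40547943115234) [[500.3999938964844, -194.39999389648438], [578.7000122070312, -203.39999389648438], [584.2000122070312, -156.0], [505.79998779296875, -147.0]]
side [297, 176, 38, 20, 624] ((539.946533203125, -174.9498291015625), (61.68209457397461, 81.28559112548828), 84.8163833618164) [[496.70001220703125, -202.0], [577.5999755859375, -209.3000030517578], [583.2000122070312, -147.89999389648438], [502.29998779296875, -140.60000610351562]]
side [279, 192, 67, 26, 1183] ((539.9404907226562, -109.62457275390625), (58.02153778076172, 141.35775756835938), 83.771240234375) [[466.5, -130.8000030517578], [607.0999755859375, -146.10000610351562], [613.2999877929688, -88.5], [472.79998779296875, -73.
[... 177 characters left out ...]
4219, -208.55596923828125], [662.6615600585938, -233.91946411132812], [680.0355224609375, -84.19107055664062], [461.45404052734375, -58.82757568359375]]
pan 1317 0.08282934919304263 [0.58274176 0.17638885 0.08282929] ((582.9080200195312, 176.5422821044922), 37.947654724121094)
side green z 0.1006021853300888
jack rect ((560.818603515625, -142.15765380859375), (148.52752685546875, 221.02793884277344), 83.34679412841797) [[442.4447326660156, -203.1171875], [661.984130859375, -228.72540283203125], [679.1925048828125, -81.1981201171875], [459.653076171875, -55.58990478515625]]
pan 1248 0.08245500228141006 [0.58068977 0.17893164 0.08236723] ((581.12890625, 176.41033935546875), 38.903038024902344)
```

View pics/top0z.png

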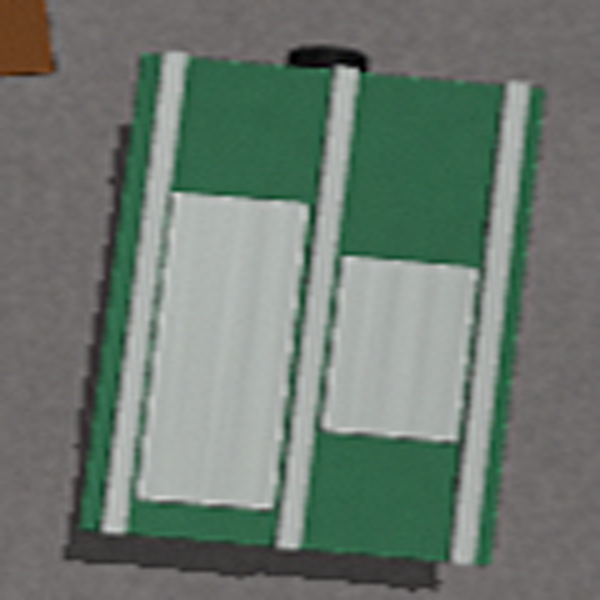

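Emit:
move_arm:
  series:
    - [[3,-3.9,0,0,0,3,0],[3,-3.9,0,0,0,3,0],[3,-3.9,0,0,0,3,0],[3,-3.9,0,0,0,3,0],[3,-3.9,0,0,0,2.6,0]]

```text
clock: 1.0
eef_pos: [0.3313, 0.271, 0.2064]
tool_rot: [0.045, 0.999, 0.002, 0.001]
ft_force: [1.7, -0.1, 0.3]
grip_width: 0.0124
```

Emit:
move_arm:
  series:
    - [[3,-3.9,0,0,0,0,0],[3,-3.9,0,0,0,0,0],[3,-3.9,0,0,0,0,0],[3,-3.9,0,0,0,0,0],[3,-3.9,0,0,0,0,0]]

```text
clock: 1.5
eef_pos: [0.483, 0.0716, 0.2081]
tool_rot: [0.045, 0.999, 0.003, 0.003]
ft_force: [0.1, 1.0, -0.2]
grip_width: 0.0004
```

Run:
```python
from h import *
st()
```

```text
clock 1.5
joint_pos [ 0.1438  0.211  -0.0294  1.3236  0.0052  0.2331]
eef_pos [0.483  0.0716 0.2081]
tool_rot [0.0447 0.999  0.0032 0.0028]
ft_force [ 0.0843  0.9649 -0.1857]
grip_width 0.0004
```

Emit:
move_arm:
  series:
    - [[3.1,-3.9,0,0,0,-1.5,0],[3.1,-3.9,0,0,0,0,0],[3.1,-3.9,0,0,0,0,0],[3.1,-3.9,0,0,0,0,0],[3,-3.7,0,0,0,0,0]]

```text
clock: 2.0
eef_pos: [0.6372, -0.1248, 0.2088]
tool_rot: [0.059, 0.998, 0.004, 0.004]
ft_force: [1.3, 0.5, 0.7]
grip_width: -0.0002
```

Emit:
move_arm:
  series:
    - [[0,0,-1,0,0,0,0],[0,0,-2,0,0,0,0],[0,0,-2,0,0,0,0],[0,0,-2,0,0,0,0],[0,0,0,0,0,0,0]]

```text
clock: 2.5
eef_pos: [0.6397, -0.1318, 0.1313]
tool_rot: [0.064, 0.998, 0.003, 0.003]
ft_force: [0.4, 0.7, -0.3]
grip_width: -0.0001
```

Run:
```python
from h import *
st()
snap('top','top1.png')
snap('side','side1.png')
a=cv2.imread('pics/top1.png')[150:300,330:450];b=cv2.imread('pics/side1.png')[130:260,230:380]
cv2.imwrite('pics/z1.png',np.hstack([cv2.resize(a,(400,500)),cv2.resize(b,(400,500))]))
```

```text
clock 2.5
joint_pos [-0.207   0.5798  0.3209  1.3062  0.0076 -0.0786]
eef_pos [ 0.6397 -0.1318  0.1313]
tool_rot [0.0641 0.9979 0.0034 0.0033]
ft_force [ 0.4254  0.6846 -0.2982]
grip_width -0.0001
```

View pics/z1.png

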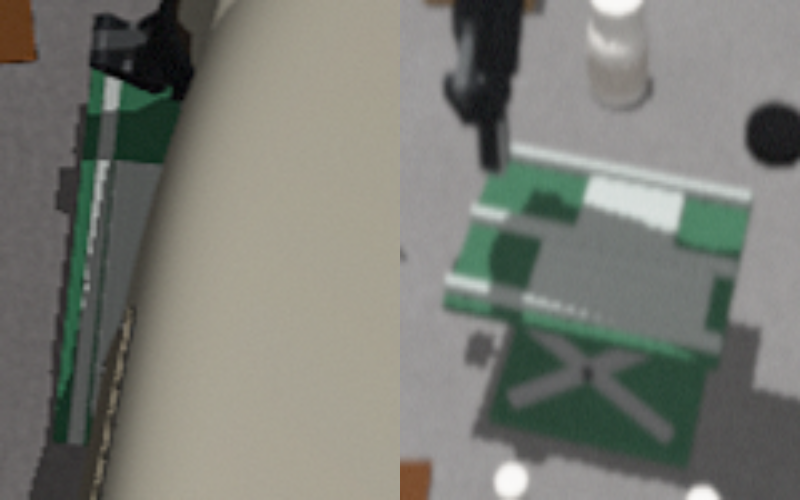

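The arm coasted about 10 mm in y, so I'll correct that before descending behind the panel.

Emit:
move_arm:
  series:
    - [[0,1,0,0,0,0.7,0],[0,0,0,0,0,0,0],[0,0,0,0,0,0,0],[0,0,-1,0,0,0,0],[0,0,0,0,0,0,0]]

```text
clock: 3.1
eef_pos: [0.6449, -0.1203, 0.1306]
tool_rot: [0.056, 0.998, 0.002, 0.011]
ft_force: [-0.2, 0.0, 0.1]
grip_width: -0.0001
```

Run:
```python
from h import *
st()
o=bot.get_obs();p=np.array(o['eef_pos'])[:2]-[.452,-.1317]; u=np.array([.9933,-.1152]);v=np.array([.1152,.9933]);print('local',p@u,p@v)
```

```text
clock 3.1
joint_pos [-0.1883  0.5719  0.3052  1.2824  0.0078 -0.0755]
eef_pos [ 0.6449 -0.1203  0.1306]
tool_rot [0.0563 0.9983 0.0025 0.0113]
ft_force [-0.2296  0.0183  0.1111]
grip_width -0.0001
local 0.19026530963316074 0.033571180821864714
```

Emit:
move_arm:
  series:
    - [[-0.3,0,-1,0,1.3,0,0],[0,0,-0.8,0,0,0,0],[0,0,0,0,0,0,0],[0,0,0,0,0,0,0],[0,0,0,0,0,0,0]]

```text
clock: 3.6
eef_pos: [0.6409, -0.1206, 0.1095]
tool_rot: [0.057, 0.998, 0.002, -0.002]
ft_force: [-0.2, 0.8, -1.1]
grip_width: -0.0001
```

```bash
cat >> h.py <<'E'
def loc():
    st()
    o=bot.get_obs();e=np.array(o['eef_pos']);p=e[:2]-[.452,-.1317]; u=np.array([.9933,-.1152]);v=np.array([.1152,.9933])
    from scipy.spatial.transform import Rotation as R
    M=R.from_quat(o['tool_rot']).as_matrix()
    print('local',np.round([p@u*1000,p@v*1000,e[2]*1000],1),'toolz',M[:,2].round(4),'yawy',np.degrees(np.arctan2(M[1,1],M[0,1])).round(2))
E
python3 - <<'E'
from h import *
loc()
E
```

```text
clock 3.6
joint_pos [-0.1875  0.5993  0.2969  1.2734  0.0031 -0.0742]
eef_pos [ 0.6409 -0.1206  0.1095]
tool_rot [ 0.0567  0.9984  0.0019 -0.0023]
ft_force [-0.2279  0.7538 -1.1198]
grip_width -0.0001
local [186.3  32.8 109.5] toolz [-0.0043  0.004  -1.    ] yawy 83.5
```

Emit:
move_arm:
  series:
    - [[0,0,-0.5,0,0,0,0],[0,0,0,0,0,0,0],[0,0,-0.2,0,0,0,0],[0,0,0,0,0,0,0],[0,0,0,0,0,0,0]]

```text
clock: 4.1
eef_pos: [0.6413, -0.1208, 0.1026]
tool_rot: [0.057, 0.998, 0.002, -0.002]
ft_force: [-0.2, -0.1, 0.3]
grip_width: -0.0001
```

Run:
```python
from h import *
loc()
```

```text
clock 4.1
joint_pos [-0.1877  0.6031  0.2853  1.2565  0.0031 -0.0742]
eef_pos [ 0.6413 -0.1208  0.1026]
tool_rot [ 0.0568  0.9984  0.0018 -0.0016]
ft_force [-0.1582 -0.1073  0.2586]
grip_width -0.0001
local [186.8  32.6 102.6] toolz [-0.003   0.0037 -1.    ] yawy 83.49
```

Emit:
move_arm:
  series:
    - [[0,-0.1,-0.1,0,0,0,0],[-0.6,0.07,0,0,0,0,0],[-0.6,0.07,0,0,0,0,0],[-0.6,0.07,0,0,0,0,0],[0,0,0,0,0,0,0]]

```text
clock: 4.6
eef_pos: [0.6215, -0.1196, 0.1019]
tool_rot: [0.057, 0.998, 0.002, -0.002]
ft_force: [0.2, -0.5, 0.7]
grip_width: 0.0001
```

Run:
```python
from h import *
loc()
```

```text
clock 4.6
joint_pos [-0.1917  0.5642  0.2159  1.2261  0.0031 -0.0781]
eef_pos [ 0.6215 -0.1196  0.1019]
tool_rot [ 0.0568  0.9984  0.0018 -0.0016]
ft_force [ 0.163  -0.4522  0.6515]
grip_width 0.0001
local [166.9  31.6 101.9] toolz [-0.003   0.0037 -1.    ] yawy 83.49
```

Emit:
move_arm:
  series:
    - [[-0.6,0.07,0,0,0,0,0],[-0.7,0.08,0,0,0,0,0],[-0.7,0.08,0,0,0,0,0],[-0.7,0.08,0,0,0,0,0],[0,0,0,0,0,0,0]]

```text
clock: 5.1
eef_pos: [0.5916, -0.1162, 0.1022]
tool_rot: [0.057, 0.998, 0.002, -0.002]
ft_force: [-0.1, 0.4, 0.3]
grip_width: -0.0001
```

Run:
```python
from h import *
loc()
snap('side','side2.png')
b=cv2.imread('pics/side2.png')[130:260,230:380]
cv2.imwrite('pics/z2.png',cv2.resize(b,(690,600)))
```

```text
clock 5.1
joint_pos [-0.1956  0.5057  0.1184  1.187   0.003  -0.0819]
eef_pos [ 0.5916 -0.1162  0.1022]
tool_rot [ 0.0568  0.9984  0.0017 -0.0015]
ft_force [-0.1345  0.4119  0.303 ]
grip_width -0.0001
local [136.9  31.5 102.2] toolz [-0.0028  0.0036 -1.    ] yawy 83.49
```

View pics/z2.png

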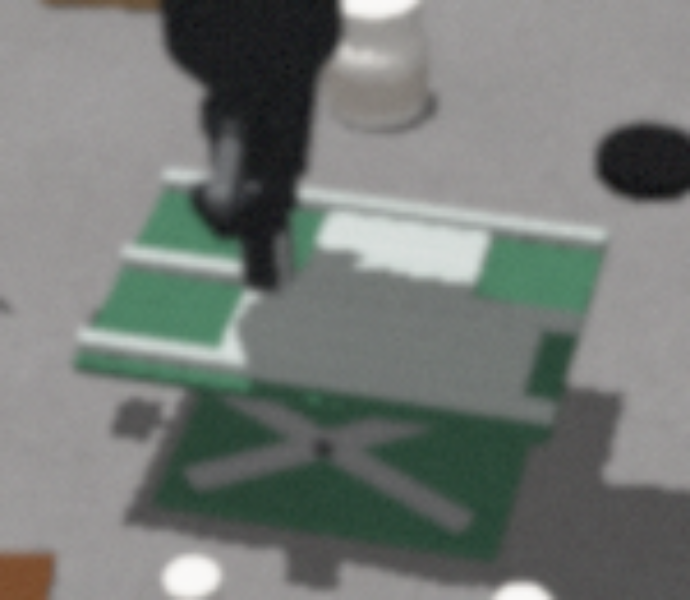

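Run:
```python
from h import *
d=np.load('/tmp/side.npy');W=world('side',d)
o=np.array([.452,-.1317]);u=np.array([.9933,-.1152]);v=np.array([.1152,.9933])
X=(W[...,:2]-o)@u*1000;Y=(W[...,:2]-o)@v*1000;Z=W[...,2]*1000
m=(abs(Y-31.5)<18)
for a in range(-70,230,10):
    k=m&(X>=a)&(X<a+10)&(Z>90)&(Z<115)
    if k.sum(): print(a,k.sum(),np.round(np.percentile(Z[k],[10,50,90]),1))
p=np.load('/tmp/side_rgb.npy')
for r in range(180,206,3):
    print(r,[(c,int(X[r,c]),int(Y[r,c]),int(Z[r,c]),int(p[r,c,1])) for c in range(276,296,3) if d[r,c]>0])
```

```text
-10 11 [ 97.9  99.2 102.4]
0 51 [ 98.8 100.3 101.8]
10 60 [ 99.8 102.7 106.2]
20 54 [103.2 104.8 106.5]
30 53 [103.3 104.9 106.7]
40 54 [102.6 104.5 106.3]
50 52 [103.3 104.6 106.3]
60 56 [103.4 105.1 106.5]
70 50 [103.7 105.  106.1]
80 52 [103.2 105.  106.7]
90 52 [102.8 104.9 106.3]
100 54 [103.  105.  106.7]
110 51 [103.1 104.8 106.5]
120 54 [102.5 104.7 106.4]
130 53 [103.2 104.4 105.9]
140 52 [102.9 104.4 106.7]
150 43 [100.4 103.3 105.3]
160 50 [ 99.4 100.6 102.5]
170 45 [ 98.9 100.6 101.8]
180 54 [ 99.3 100.7 102.9]
190 45 [ 99.3 100.8 102.3]
200 49 [ 98.7 100.6 102. ]
210 38 [ 98.9 100.  101.8]
180 [(276, 147, 68, 183, 71), (279, 143, 62, 179, 38), (282, 136, 64, 181, 32), (285, 126, 75, 192, 24), (288, 124, 63, 183, 28), (291, 125, 41, 167, 71), (294, 145, -44, 99, 116)]
183 [(276, 181, -24, 99, 127), (279, 174, -25, 100, 119), (282, 142, 47, 161, 83), (285, 137, 42, 158, 29), (288, 125, 62, 175, 36), (291, 126, 37, 156, 95), (294, 142, -34, 99, 115)]
186 [(276, 175, -6, 107, 198), (279, 171, -15, 100, 186), (282, 146, 37, 145, 119), (285, 137, 46, 153, 31), (288, 131, 44, 1
[... 467 characters left out ...]
 103, 128), (282, 154, 18, 105, 179), (285, 148, 16, 104, 152), (288, 142, 15, 104, 118), (291, 135, 14, 105, 122), (294, 129, 12, 104, 120)]
198 [(276, 165, 26, 100, 132), (279, 158, 26, 102, 142), (282, 151, 27, 104, 162), (285, 145, 27, 106, 120), (288, 139, 25, 105, 122), (291, 134, 20, 102, 122), (294, 126, 22, 104, 119)]
201 [(276, 163, 33, 99, 131), (279, 156, 34, 100, 186), (282, 149, 36, 103, 135), (285, 144, 32, 101, 121), (288, 137, 33, 103, 126), (291, 129, 36, 107, 121), (294, 124, 32, 105, 122)]
204 [(276, 160, 44, 99, 153), (279, 152, 46, 103, 215), (282, 146, 44, 102, 165), (285, 140, 42, 102, 121), (288, 133, 44, 105, 124), (291, 128, 41, 103, 122), (294, 122, 39, 103, 121)]
```

```bash
cat >> h.py <<'E'
def proj(n,w):
    i=bot.camera_info(n); f=240/np.tan(np.radians(i['vfov'])/2); T=np.linalg.inv(np.array(i['cam_to_world']))
    c=T@np.r_[w,1]; return c[:2]/c[2]*f+[i['cx'],i['cy']]
E
python3 - <<'E'
from h import *
e=np.array(bot.get_obs()['eef_pos']); print(e,proj('side',e),[proj('side',e+[0,0,k]) for k in (.01,.02,.03)])
d=np.load('/tmp/side.npy');W=world('side',d)
# all finger/gripper pts
m=(np.hypot(W[...,0]-e[0],W[...,1]-e[1])<.05)&(W[...,2]>.11)&(W[...,2]<.3)
q=W[m]-e
for z0 in np.arange(.01,.12,.01):
    k=q[(q[:,2]>=z0)&(q[:,2]<z0+.01)]
    if len(k): print(round(z0,2),len(k),k.min(0).round(3),k.max(0).round(3))
p=np.load('/tmp/side_rgb.npy');cv2.imwrite('pics/z2b.png',cv2.resize(p[140:220,250:330,::-1],(600,600),interpolation=cv2.INTER_NEAREST))
E
```

```text
[ 0.59217342 -0.11619335  0.1023363 ] [288.04924035 200.99239862] [array([287.82923759, 197.30241375]), array([287.60643902, 193.56553617]), array([287.38079099, 189.78086629])]
0.02 8 [-0.008  0.005  0.026] [0.01  0.009 0.03 ]
0.03 40 [-0.012 -0.003  0.03 ] [0.01  0.015 0.04 ]
0.04 43 [-0.012 -0.003  0.04 ] [0.01  0.017 0.05 ]
0.05 42 [-0.013 -0.008  0.05 ] [0.007 0.017 0.059]
0.06 11 [-0.013 -0.005  0.06 ] [-0.008  0.014  0.07 ]
0.07 60 [-0.017 -0.026  0.07 ] [0.014 0.038 0.08 ]
0.08 45 [-0.017 -0.039  0.08 ] [0.015 0.044 0.09 ]
0.09 79 [-0.019 -0.045  0.09 ] [0.015 0.049 0.1  ]
0.1 56 [-0.019 -0.046  0.1  ] [0.018 0.049 0.11 ]
0.11 57 [-0.021 -0.014  0.11 ] [0.019 0.048 0.119]
```

View pics/z2b.png

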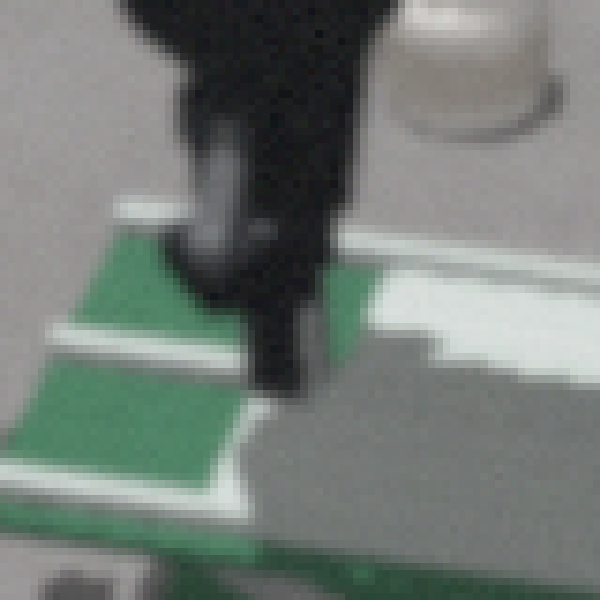

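Run:
```python
from h import *
e=np.array([.6397,-.1318,.1313]); print([proj('side',e+[0,0,k]).round(1) for k in (0,.01,.02,.03)])
p=cv2.imread('pics/side1.png');cv2.imwrite('pics/z1b.png',cv2.resize(p[110:210,230:330],(600,600),interpolation=cv2.INTER_NEAREST))
e=np.array([.1812,.466,.2066]); print([proj('side',e+[0,0,k]).round(1) for k in (0,.01,.02,.03)],[proj('top',e+[0,0,k]).round(1) for k in (0,.01,.02,.03)])
```

```text
[array([266.3, 184. ]), array([265.9, 180.2]), array([265.5, 176.3]), array([265.2, 172.4])]
[array([563.6, 486.5]), array([566.5, 482.9]), array([569.5, 479.3]), array([572.5, 475.5])] [array([ 12.6, 466. ]), array([  9. , 468.2]), array([  5.3, 470.4]), array([  1.5, 472.7])]
```

View pics/z1b.png

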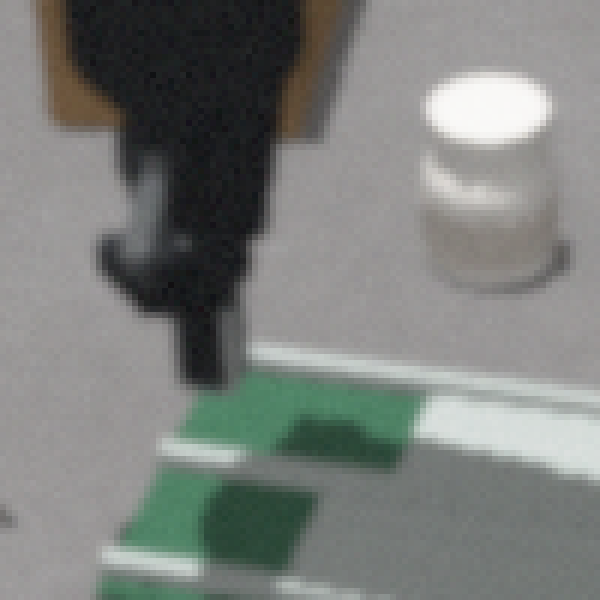

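The side images and depth put the fingertips about 26 mm above the reported TCP, and the panel hasn't moved. I'll back off behind the panel and find the real tip height by touching down.

Emit:
move_arm:
  series:
    - [[1.6,-0.18,0,0,0,0,0],[1.6,-0.18,0,0,0,0,0],[1.6,-0.18,0,0,0,0,0],[0,0,0,0,0,0,0],[0,0,-0.8,0,0,0,0]]

```text
clock: 5.65
eef_pos: [0.6429, -0.1221, 0.0957]
tool_rot: [0.057, 0.998, 0.001, 0.001]
ft_force: [0.3, -1.7, 0.0]
grip_width: 0.0002
```

Emit:
move_arm:
  series:
    - [[0,0,-0.5,0,0,0,0],[0,0,0,0,0,0,0],[0,0,0,0,0,0,0],[0,0,0,0,0,0,0],[0,0,0,0,0,0,0]]

```text
clock: 6.15
eef_pos: [0.639, -0.1215, 0.0879]
tool_rot: [0.057, 0.998, 0.002, -0.002]
ft_force: [0.2, 0.6, 0.6]
grip_width: -0.0001
```

Run:
```python
from h import *
loc()
snap('side','side3.png')
b=cv2.imread('pics/side3.png')[130:230,240:340]
cv2.imwrite('pics/z3.png',cv2.resize(b,(600,600),interpolation=cv2.INTER_NEAREST))
```

```text
clock 6.15
joint_pos [-0.1895  0.6098  0.2572  1.2231  0.0031 -0.0755]
eef_pos [ 0.639  -0.1215  0.0879]
tool_rot [ 0.0569  0.9984  0.0018 -0.0022]
ft_force [0.1806 0.6496 0.5795]
grip_width -0.0001
local [184.6  31.6  87.9] toolz [-0.0042  0.0039 -1.    ] yawy 83.47
```

View pics/z3.png

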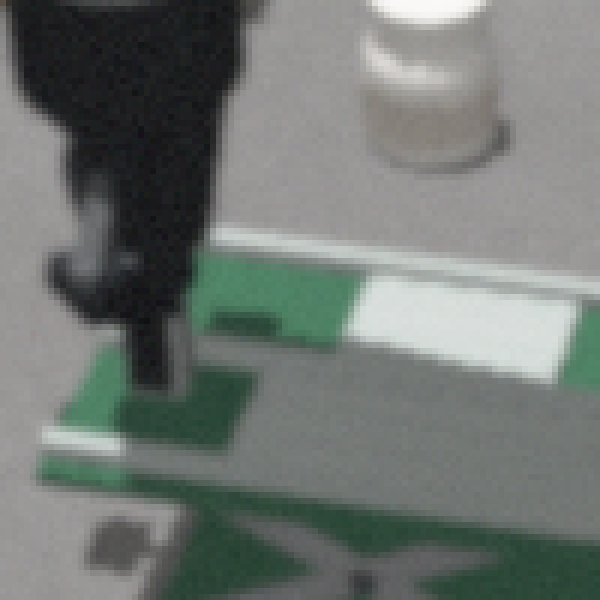

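Emit:
move_arm:
  series:
    - [[0,0,-0.7,0,0,0,0],[0,0,0,0,0,0,0],[0,0,0,0,0,0,0],[0,0,0,0,0,0,0],[0,0,0,0,0,0,0]]

```text
clock: 6.7
eef_pos: [0.6393, -0.1216, 0.0807]
tool_rot: [0.057, 0.998, 0.002, -0.002]
ft_force: [0.5, 0.7, -0.3]
grip_width: 0.0002
```

Run:
```python
from h import *
loc()
snap('side','side4.png')
e=np.array(bot.get_obs()['eef_pos'])
W=world('side',np.load('/tmp/side.npy'))
m=(abs(W[...,0]-e[0])<.012)&(abs(W[...,1]-e[1])<.025)&(W[...,2]>e[2])&(W[...,2]<.16)
q=W[m]-e
for z0 in np.arange(.01,.06,.005):
    k=q[(q[:,2]>=z0)&(q[:,2]<z0+.005)]
    if len(k): print(round(z0,3),len(k),k.min(0).round(3),k.max(0).round(3))
b=cv2.imread('pics/side4.png')[130:230,240:340]
cv2.imwrite('pics/z4.png',cv2.resize(b,(600,600),interpolation=cv2.INTER_NEAREST))
```

```text
clock 6.7
joint_pos [-0.1895  0.6145  0.2463  1.2065  0.003  -0.0755]
eef_pos [ 0.6393 -0.1216  0.0807]
tool_rot [ 0.057   0.9984  0.0018 -0.0017]
ft_force [ 0.4614  0.7105 -0.3082]
grip_width 0.0002
local [184.9  31.6  80.7] toolz [-0.0033  0.0037 -1.    ] yawy 83.47
0.015 39 [-0.012 -0.024  0.017] [0.01  0.017 0.02 ]
0.02 36 [-0.012 -0.024  0.02 ] [0.012 0.024 0.024]
0.025 11 [-0.011  0.003  0.025] [0.011 0.024 0.029]
0.03 15 [-0.012 -0.003  0.03 ] [0.01  0.013 0.035]
0.035 21 [-0.011 -0.     0.035] [0.009 0.016 0.039]
0.04 17 [-0.011  0.     0.04 ] [0.012 0.017 0.044]
0.045 28 [-0.012 -0.002  0.045] [0.011 0.017 0.05 ]
0.05 23 [-0.011 -0.005  0.05 ] [0.01  0.017 0.055]
0.055 15 [-0.011 -0.004  0.055] [0.007 0.015 0.059]
```

View pics/z4.png

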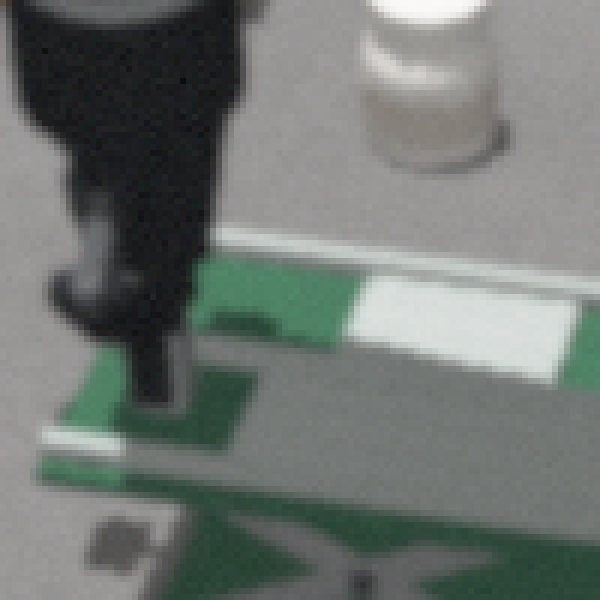

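Emit:
move_arm:
  series:
    - [[0,0,-0.3,0,0,0,0],[0,0,0,0,0,0,0],[0,0,0,0,0,0,0],[0,0,0,0,0,0,0],[0,0,0,0,0,0,0]]

```text
clock: 7.25
eef_pos: [0.6395, -0.1216, 0.0776]
tool_rot: [0.057, 0.998, 0.002, -0.002]
ft_force: [-0.6, -0.1, 0.5]
grip_width: 0.0001
```

Emit:
move_arm:
  series:
    - [[0,0,-0.2,0,0,0,0],[0,0,0,0,0,0,0],[0,0,0,0,0,0,0],[0,0,0,0,0,0,0],[0,0,0,0,0,0,0]]

```text
clock: 7.75
eef_pos: [0.6396, -0.1216, 0.0756]
tool_rot: [0.057, 0.998, 0.002, -0.001]
ft_force: [-0.0, 0.3, 0.5]
grip_width: -0.0004
```

Emit:
move_arm:
  series:
    - [[0,0,-0.1,0,0,0,0],[0,0,0,0,0,0,0],[0,0,0,0,0,0,0],[0,0,0,0,0,0,0],[0,0,0,0,0,0,0]]

```text
clock: 8.25
eef_pos: [0.6398, -0.1217, 0.0755]
tool_rot: [0.057, 0.998, 0.002, -0.001]
ft_force: [0.1, 0.7, 1.1]
grip_width: 0.0004
```

Emit:
move_arm:
  series:
    - [[0,0,-0.1,0,0,0,0],[0,0,-0.1,0,0,0,0],[0,0,0,0,0,0,0],[0,0,0,0,0,0,0],[0,0,0,0,0,0,0]]

```text
clock: 8.75
eef_pos: [0.6399, -0.1217, 0.0755]
tool_rot: [0.057, 0.998, 0.002, -0.0]
ft_force: [-0.1, -0.1, 1.0]
grip_width: 0.0002
```

Run:
```python
from h import *
loc()
snap('side','side5.png')
b=cv2.imread('pics/side5.png')[130:230,240:340]
cv2.imwrite('pics/z5.png',cv2.resize(b,(600,600),interpolation=cv2.INTER_NEAREST))
```

```text
clock 8.75
joint_pos [-0.1895  0.6171  0.2365  1.1912  0.003  -0.0755]
eef_pos [ 0.6399 -0.1217  0.0755]
tool_rot [ 5.700e-02  9.984e-01  1.600e-03 -3.000e-04]
ft_force [-0.1306 -0.0739  0.955 ]
grip_width 0.0002
local [185.5  31.6  75.5] toolz [-4.0e-04  3.2e-03 -1.0e+00] yawy 83.47
```

View pics/z5.png

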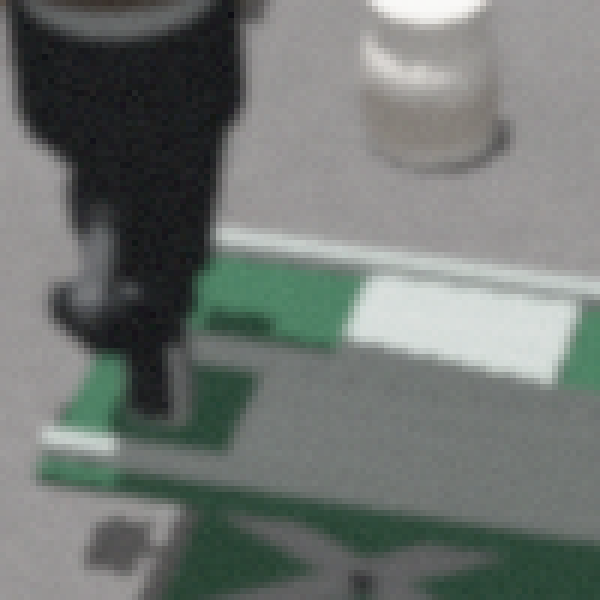

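Contact with the plate comes at reported z = 75.5 mm, so the true tip sits about 24.5 mm above the reported value. I'll raise 1 mm and push.

Emit:
move_arm:
  series:
    - [[0,0,0.13,0,0,0,0],[-0.7,0.08,0,0,0,0,0],[-0.7,0.08,0,0,0,0,0],[-0.7,0.08,0,0,0,0,0],[-0.7,0.08,0,0,0,0,0]]

```text
clock: 9.3
eef_pos: [0.6101, -0.1182, 0.0758]
tool_rot: [0.057, 0.998, 0.002, -0.001]
ft_force: [0.4, 0.4, -1.1]
grip_width: -0.0002
```

Run:
```python
from h import *
loc()
snap('side','side6.png')
b=cv2.imread('pics/side6.png')[130:230,240:370]
cv2.imwrite('pics/z6.png',cv2.resize(b,(780,600),interpolation=cv2.INTER_NEAREST))
```

```text
clock 9.3
joint_pos [-0.193   0.5598  0.1369  1.1496  0.0031 -0.0792]
eef_pos [ 0.6101 -0.1182  0.0758]
tool_rot [ 5.690e-02  9.984e-01  1.600e-03 -6.000e-04]
ft_force [ 0.4436  0.4282 -1.1048]
grip_width -0.0002
local [155.5  31.6  75.8] toolz [-0.0011  0.0033 -1.    ] yawy 83.48
```

View pics/z6.png

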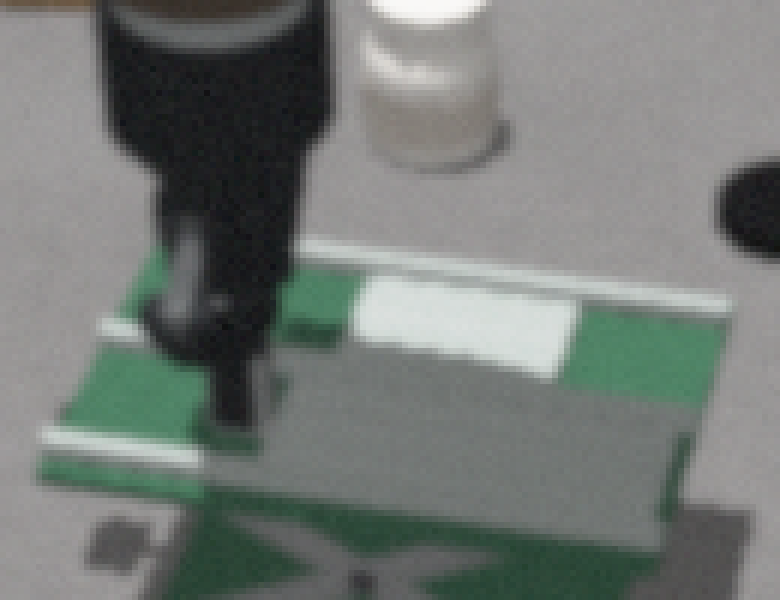

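Emit:
move_arm:
  series:
    - [[-0.9,0.1,0.05,0,0,0,0],[-0.9,0.1,0,0,0,0,0],[-0.9,0.1,0,0,0,0,0],[-0.9,0.1,0,0,0,0,0],[-0.5,0.05,0,0,0,0,0]]

```text
clock: 9.85
eef_pos: [0.565, -0.1133, 0.0769]
tool_rot: [0.057, 0.998, 0.002, -0.001]
ft_force: [0.6, 0.6, 0.3]
grip_width: -0.0001
```

Run:
```python
from h import *
loc()
snap('side','side7.png')
d=np.load('/tmp/side.npy');W=world('side',d)
o=np.array([.452,-.1317]);u=np.array([.9933,-.1152]);v=np.array([.1152,.9933])
X=(W[...,:2]-o)@u*1000;Y=(W[...,:2]-o)@v*1000;Z=W[...,2]*1000
m=(abs(Y-31.5)<20)
for a in range(-70,130,10):
    k=m&(X>=a)&(X<a+10)&(Z>90)&(Z<115)
    if k.sum(): print(a,k.sum(),np.round(np.percentile(Z[k],[10,50,90]),1))
b=cv2.imread('pics/side7.png')[130:230,250:380]
cv2.imwrite('pics/z7.png',cv2.resize(b,(780,600),interpolation=cv2.INTER_NEAREST))
```

```text
clock 9.85
joint_pos [-0.1996  0.4753 -0.0025  1.0947  0.0031 -0.0856]
eef_pos [ 0.565  -0.1133  0.0769]
tool_rot [ 5.690e-02  9.984e-01  1.600e-03 -6.000e-04]
ft_force [0.6347 0.5831 0.2728]
grip_width -0.0001
local [110.2  31.3  76.9] toolz [-0.001   0.0033 -1.    ] yawy 83.47
-50 5 [103.7 104.7 105.5]
-40 63 [103.4 105.1 106.5]
-30 62 [103.1 104.7 106.4]
-20 63 [103.5 104.8 106.3]
-10 61 [103.2 104.7 106.5]
0 63 [103.4 104.9 106.7]
10 60 [103.2 104.9 106.5]
20 62 [103.4 104.9 106.1]
30 60 [103.3 104.7 106.6]
40 60 [103.4 104.9 106.2]
50 58 [103.1 105.  106.6]
60 60 [102.7 104.6 106.3]
70 55 [102.8 104.8 106.3]
80 60 [103.  105.  106.5]
90 61 [103.3 104.7 108.8]
100 37 [100.  103.9 113.5]
110 33 [100.2 102.1 113.2]
120 39 [ 99.2 101.  102.6]
```

View pics/z7.png

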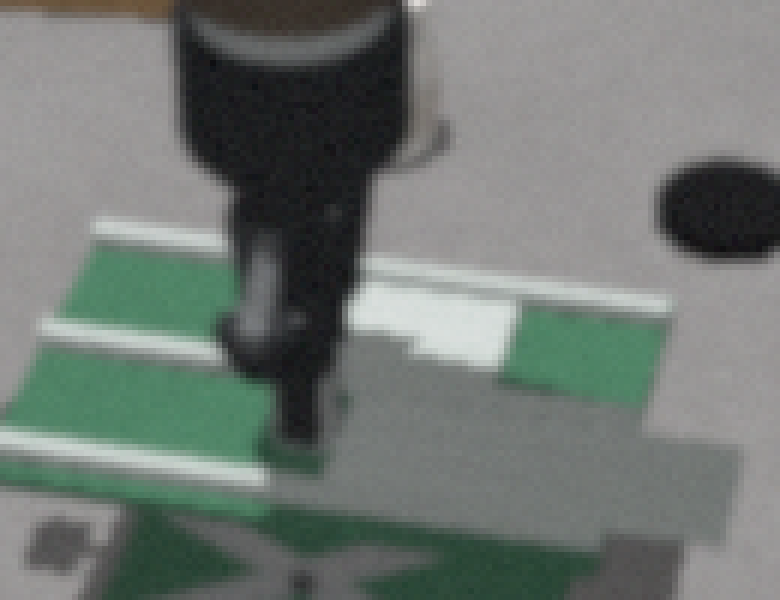

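Emit:
move_arm:
  series:
    - [[-0.4,0.05,0,0,0,0,0],[-0.4,0.05,0,0,0,0,0],[0,0,0,0,0,0,0],[0.6,-0.07,0,0,0,0,0],[0,0,3,0,0,0,0]]

```text
clock: 10.4
eef_pos: [0.5592, -0.1123, 0.1033]
tool_rot: [0.057, 0.998, 0.002, -0.005]
ft_force: [0.3, 0.5, 0.3]
grip_width: -0.0001
```

Run:
```python
from h import *
loc()
```

```text
clock 10.4
joint_pos [-0.1999  0.4493  0.0296  1.1618  0.003  -0.0858]
eef_pos [ 0.5592 -0.1123  0.1033]
tool_rot [ 0.057   0.9984  0.0022 -0.005 ]
ft_force [0.264  0.5485 0.3388]
grip_width -0.0001
local [104.3  31.6 103.3] toolz [-0.0098  0.0051 -0.9999] yawy 83.46
```

Run:
```python
from h import *
e=np.array([.565,-.1133,.0769])
W=world('side',np.load('/tmp/side.npy'))
m=(abs(W[...,0]-e[0])<.07)&(abs(W[...,1]-e[1])<.07)&(W[...,2]>.11)&(W[...,2]<.26)
q=W[m]-e
for z0 in np.arange(.03,.16,.01):
    k=q[(q[:,2]>=z0)&(q[:,2]<z0+.01)]
    if len(k): print(round(z0,3),len(k),np.percentile(k,3,axis=0).round(3),np.percentile(k,97,axis=0).round(3))
```

```text
0.03 39 [-0.042 -0.004  0.033] [0.038 0.035 0.04 ]
0.04 43 [-0.011 -0.004  0.04 ] [0.01  0.017 0.05 ]
0.05 37 [-0.012 -0.003  0.051] [0.009 0.016 0.059]
0.06 6 [-0.012 -0.005  0.061] [-0.001  0.003  0.07 ]
0.07 56 [-0.016 -0.025  0.07 ] [0.012 0.034 0.079]
0.08 33 [-0.016 -0.038  0.081] [0.014 0.042 0.089]
0.09 79 [-0.018 -0.035  0.091] [0.015 0.05  0.099]
0.1 70 [-0.018 -0.008  0.101] [0.018 0.058 0.11 ]
0.11 135 [-0.018 -0.007  0.111] [0.018 0.062 0.12 ]
0.12 121 [-0.02  -0.009  0.12 ] [0.02  0.057 0.13 ]
0.13 100 [-0.018  0.007  0.13 ] [0.019 0.043 0.14 ]
0.14 61 [-0.008  0.024  0.14 ] [0.014 0.041 0.15 ]
0.15 102 [-0.035  0.013  0.15 ] [0.031 0.039 0.16 ]
```

Emit:
move_arm:
  series:
    - [[-2,0.2,2,0,0,0,0.8],[-4.5,0.5,0,0,0,0,0.8],[-4.5,0.5,0,0,0,0,0.8],[-2.5,0.3,0,0,0,0,0.8],[0,0,0,0,0,0,0.8]]

```text
clock: 10.9
eef_pos: [0.427, -0.0978, 0.1274]
tool_rot: [0.057, 0.998, 0.001, -0.0]
ft_force: [1.0, -0.4, 0.0]
grip_width: 0.0677
```

Run:
```python
from h import *
loc()
snap('side','side8.png')
snap('top','top8.png')
b=cv2.imread('pics/side8.png')[110:240,240:400];a=cv2.imread('pics/top8.png')[150:320,330:450]
cv2.imwrite('pics/z8.png',np.hstack([cv2.resize(b,(450,400)),cv2.resize(a,(300,400))]))
W=world('side',np.load('/tmp/side.npy'))
o=np.array([.452,-.1317]);u=np.array([.9933,-.1152]);v=np.array([.1152,.9933])
X=(W[...,:2]-o)@u*1000;Y=(W[...,:2]-o)@v*1000;Z=W[...,2]*1000
m=(abs(Y-31.5)<20)
for a in list(range(-70,-20,4))+list(range(80,110,4)):
    k=m&(X>=a)&(X<a+4)&(Z>90)&(Z<115)
    if k.sum(): print(a,k.sum(),np.round(np.percentile(Z[k],[10,50,90]),1))
```

```text
clock 10.9
joint_pos [-0.2274  0.1741 -0.2941  1.1031  0.0029 -0.114 ]
eef_pos [ 0.427  -0.0978  0.1274]
tool_rot [ 0.0566  0.9984  0.0015 -0.    ]
ft_force [ 0.9527 -0.3519  0.0415]
grip_width 0.0677
local [-28.7  30.8 127.4] toolz [ 1.0e-04  2.9e-03 -1.0e+00] yawy 83.51
-50 25 [102.6 104.4 105.6]
-46 25 [103.6 104.9 106.3]
-42 25 [102.8 104.6 106.3]
-38 25 [103.1 104.7 106. ]
-34 22 [104.1 105.1 106.2]
-30 23 [102.2 104.7 105.8]
-26 23 [103.2 105.2 106.4]
-22 24 [103.2 104.4 106.4]
80 23 [103.8 104.8 106. ]
84 25 [102.5 104.6 106.9]
88 18 [102.2 104.  105.5]
92 19 [ 99.2 100.4 102.5]
96 22 [ 99.5 101.  102.5]
100 23 [ 99.3 100.9 102.2]
104 21 [ 99.6 100.6 102.3]
108 18 [ 99.4 100.6 102.7]
```

View pics/z8.png

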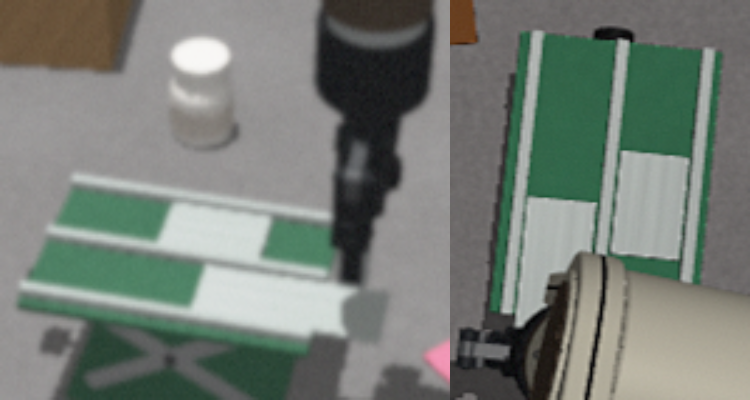

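Emit:
move_arm:
  series:
    - [[0,0.05,-1.5,0,0,0,1],[0,0,-1.5,0,0,0,1],[0,0,-1,0,0,0,1],[0,0,0,0,0,0,1],[0,0,0,0,0,0,1]]

```text
clock: 11.5
eef_pos: [0.4392, -0.0994, 0.0877]
tool_rot: [0.056, 0.998, 0.001, 0.006]
ft_force: [-0.8, 1.1, 0.2]
grip_width: 0.0853
```

Run:
```python
from h import *
loc()
snap('side','side9.png')
b=cv2.imread('pics/side9.png')[110:240,240:400]
cv2.imwrite('pics/z9.png',cv2.resize(b,(740,600)))
```

```text
clock 11.5
joint_pos [-0.2248  0.2281 -0.3404  0.9916  0.0032 -0.1125]
eef_pos [ 0.4392 -0.0994  0.0877]
tool_rot [5.610e-02 9.984e-01 7.000e-04 5.600e-03]
ft_force [-0.7542  1.059   0.2112]
grip_width 0.0853
local [-16.4  30.6  87.7] toolz [ 1.120e-02  7.000e-04 -9.999e-01] yawy 83.57
```

View pics/z9.png

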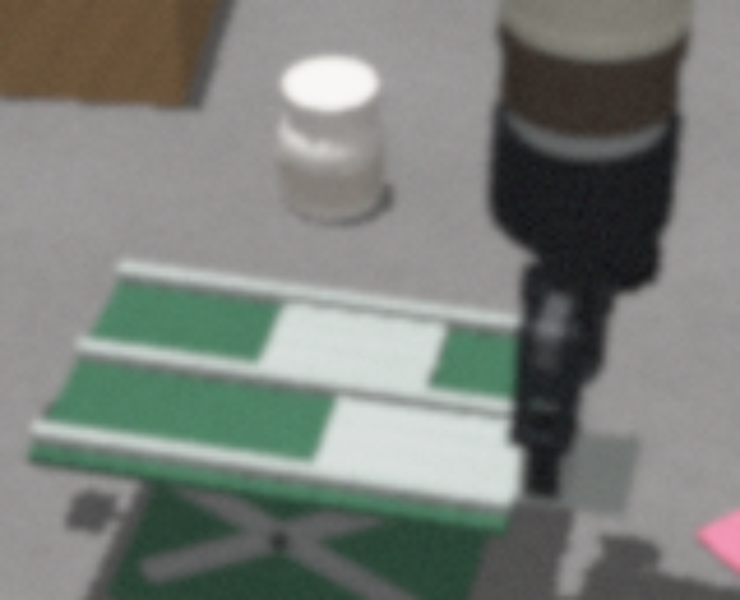

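Emit:
move_arm:
  series:
    - [[-1.2,0.25,0,0,0.6,0,1],[0,0,0,0,0,0,1],[0,0,0,0,0,0,1],[0,0,-0.8,0,0,0,1],[0,0,0,0,0,0,1]]

```text
clock: 12.05
eef_pos: [0.4275, -0.0969, 0.0809]
tool_rot: [0.056, 0.998, 0.0, 0.002]
ft_force: [0.3, 0.1, 0.2]
grip_width: 0.0852
```

Run:
```python
from h import *
loc()
```

```text
clock 12.05
joint_pos [-2.234e-01  2.198e-01 -3.716e-01  9.761e-01  7.000e-04 -1.111e-01]
eef_pos [ 0.4275 -0.0969  0.0809]
tool_rot [5.610e-02 9.984e-01 1.000e-04 1.700e-03]
ft_force [0.2516 0.0665 0.189 ]
grip_width 0.0852
local [-28.3  31.7  80.9] toolz [ 3.3e-03 -1.0e-04 -1.0e+00] yawy 83.57
```

Emit:
move_arm:
  series:
    - [[0,0,-0.9,0,0,0,1],[0,0,-0.8,0,0,0,1],[0,0,-0.7,0,0,0,1],[0,0,0,0,0,0,1],[0,0,0,0,0,0,1]]

```text
clock: 12.55
eef_pos: [0.4268, -0.0968, 0.0539]
tool_rot: [0.056, 0.998, 0.0, 0.001]
ft_force: [0.2, -0.5, 0.6]
grip_width: 0.0855
```

Run:
```python
from h import *
loc()
snap('side','side10.png')
b=cv2.imread('pics/side10.png')[110:240,240:400]
cv2.imwrite('pics/z10.png',cv2.resize(b,(740,600)))
```

```text
clock 12.55
joint_pos [-2.235e-01  2.535e-01 -4.100e-01  9.057e-01  6.000e-04 -1.111e-01]
eef_pos [ 0.4268 -0.0968  0.0539]
tool_rot [5.620e-02 9.984e-01 2.000e-04 8.000e-04]
ft_force [ 0.1892 -0.4776  0.5966]
grip_width 0.0855
local [-29.   31.8  53.9] toolz [ 1.7e-03  3.0e-04 -1.0e+00] yawy 83.56
```

View pics/z10.png

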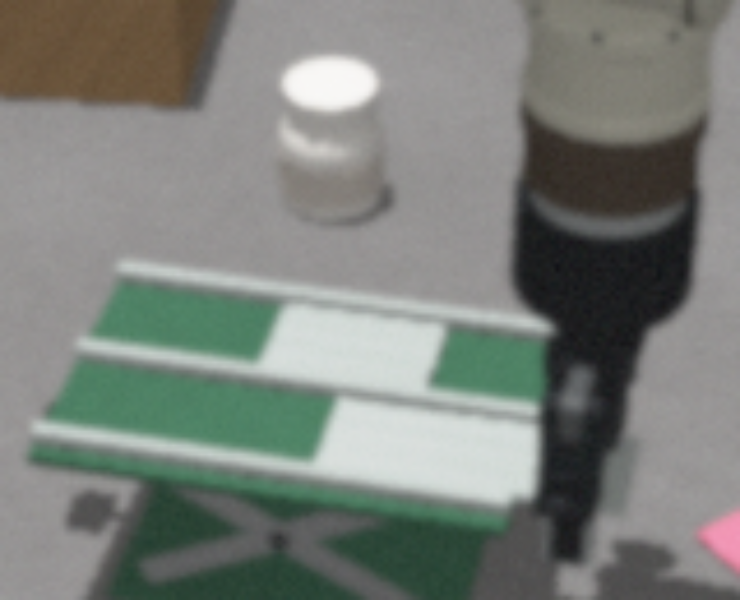

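Run:
```python
from h import *
W=world('side',np.load('/tmp/side.npy'))
o=np.array([.452,-.1317]);u=np.array([.9933,-.1152]);v=np.array([.1152,.9933])
X=(W[...,:2]-o)@u*1000;Y=(W[...,:2]-o)@v*1000;Z=W[...,2]*1000
m=(X>-45)&(X<-12)&(Y>66)&(Y<105)&(Z>40)&(Z<180)
for a in range(60,180,8):
    k=m&(Z>=a)&(Z<a+8)
    if k.sum(): print(a,k.sum(),np.percentile(X[k],[5,95]).round(),np.percentile(Y[k],[5,95]).round())
```

```text
84 1 [-30. -30.] [79. 79.]
92 11 [-39. -19.] [78. 84.]
100 36 [-40. -19.] [80. 89.]
108 28 [-40. -19.] [79. 90.]
116 32 [-40. -21.] [80. 90.]
124 2 [-35. -34.] [88. 90.]
132 4 [-42. -27.] [ 82. 104.]
140 54 [-42. -22.] [ 80. 105.]
148 40 [-42. -19.] [ 76. 105.]
156 36 [-44. -13.] [ 69. 104.]
164 48 [-42. -20.] [ 92. 105.]
172 52 [-41. -18.] [ 96. 104.]
```

Emit:
move_arm:
  series:
    - [[0,0,0,0,0,0,0.3],[0,0,0,0,0,0,0.3],[0,0,0,0,0,0,0.3],[0,0,0,0,0,0,0.3],[0,0,0,0,0,0,0.3]]

```text
clock: 13.1
eef_pos: [0.4274, -0.097, 0.055]
tool_rot: [0.056, 0.998, 0.0, 0.002]
ft_force: [-0.3, -0.0, -0.7]
grip_width: 0.0483
```

Run:
```python
from h import *
loc()
snap('side','side11.png')
b=cv2.imread('pics/side11.png')[110:240,240:400]
cv2.imwrite('pics/z11.png',cv2.resize(b,(740,600)))
```

```text
clock 13.1
joint_pos [-2.235e-01  2.519e-01 -4.087e-01  9.070e-01  6.000e-04 -1.111e-01]
eef_pos [ 0.4274 -0.097   0.055 ]
tool_rot [0.0562 0.9984 0.     0.0016]
ft_force [-0.3178 -0.0357 -0.6515]
grip_width 0.0483
local [-28.4  31.7  55. ] toolz [ 3.2e-03 -1.0e-04 -1.0e+00] yawy 83.56
```

View pics/z11.png

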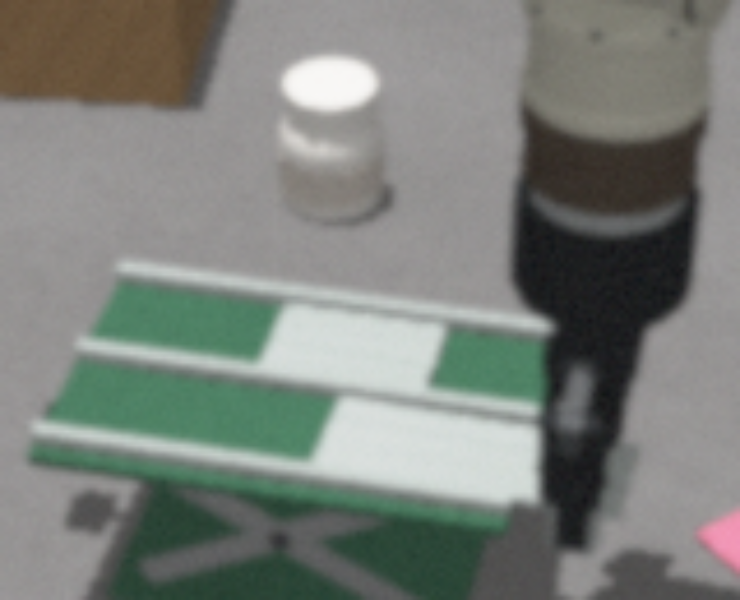

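Emit:
move_arm:
  series:
    - [[0,0,0.5,0,0,0,0],[0,0,1,0,0,0,0],[0,0,1.5,0,0,0,0],[0,0,1.5,0,0,0,0],[0,0,1,0,0,0,0]]

```text
clock: 13.65
eef_pos: [0.4256, -0.0965, 0.1121]
tool_rot: [0.056, 0.998, 0.0, -0.0]
ft_force: [0.4, 0.8, -0.7]
grip_width: 0.0484
```

Run:
```python
from h import *
loc()
snap('side','side12.png')
b=cv2.imread('pics/side12.png')[90:240,240:400]
cv2.imwrite('pics/z12.png',cv2.resize(b,(640,600)))
W=world('side',np.load('/tmp/side.npy'))
o=np.array([.452,-.1317]);u=np.array([.9933,-.1152]);v=np.array([.1152,.9933])
X=(W[...,:2]-o)@u*1000;Y=(W[...,:2]-o)@v*1000;Z=W[...,2]*1000
m=(abs(Y-31.5)<18)
for a in list(range(-70,120,10)):
    k=m&(X>=a)&(X<a+10)&(Z>110)&(Z<180)
    if k.sum(): print(a,k.sum(),np.round(np.percentile(Z[k],[10,50,90]),1))
```

```text
clock 13.65
joint_pos [-2.2350e-01  1.8600e-01 -3.2320e-01  1.0626e+00  7.0000e-04 -1.1110e-01]
eef_pos [ 0.4256 -0.0965  0.1121]
tool_rot [ 5.610e-02  9.984e-01  4.000e-04 -4.000e-04]
ft_force [ 0.3926  0.7583 -0.651 ]
grip_width 0.0484
local [-30.3  31.9 112.1] toolz [-8.e-04  9.e-04 -1.e+00] yawy 83.56
-60 6 [161.6 162.6 163.1]
-50 56 [160.6 162.1 163.7]
-40 2 [162.3 162.7 163. ]
-20 4 [160.9 161.2 162.9]
-10 53 [160.  161.7 163. ]
0 57 [160.1 161.7 162.8]
10 55 [160.4 161.4 163.2]
20 58 [159.7 161.6 162.9]
30 56 [159.6 161.5 162.9]
40 55 [159.6 161.  162.1]
50 52 [158.5 160.5 162.1]
60 54 [159.3 160.5 162.5]
70 53 [159.3 160.7 163. ]
80 50 [158.7 160.6 162.1]
```

View pics/z12.png

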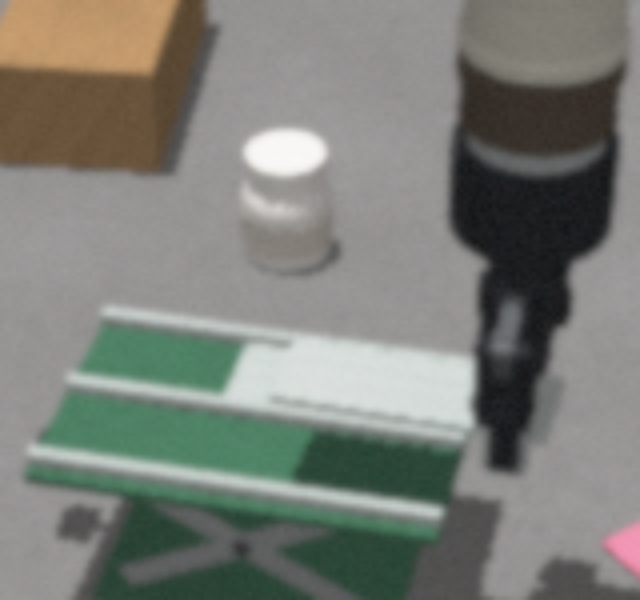

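Emit:
move_arm:
  series:
    - [[0.5,1.4,0,0,0,0,0],[1,2.6,0,0,0,0,0],[1.2,3,0,0,0,0,0],[1.2,3,0,0,0,0,0],[1.2,3,0,0,0,0,0]]

```text
clock: 14.2
eef_pos: [0.4788, 0.0337, 0.1154]
tool_rot: [0.061, 0.998, -0.001, 0.003]
ft_force: [0.5, -0.1, -1.1]
grip_width: 0.0482
```

Run:
```python
from h import *
loc()
```

```text
clock 14.2
joint_pos [ 0.0716  0.2593 -0.2176  1.089  -0.002   0.1934]
eef_pos [0.4788 0.0337 0.1154]
tool_rot [ 6.090e-02  9.981e-01 -6.000e-04  2.600e-03]
ft_force [ 0.4529 -0.0753 -1.0813]
grip_width 0.0482
local [  7.6 167.4 115.4] toolz [ 0.005  -0.0016 -1.    ] yawy 83.02
```

Emit:
move_arm:
  series:
    - [[1.1,3,0,0,0,0,0],[1.1,3,0,0,0,0,0],[1.1,3,0,0,0,0,0],[0.9,2.5,0,0,0,0,0],[0.5,1.2,0,0,0,0,0]]

```text
clock: 14.7
eef_pos: [0.5275, 0.1684, 0.1147]
tool_rot: [0.059, 0.998, -0.0, 0.003]
ft_force: [-0.2, -0.2, -0.7]
grip_width: 0.0487
```

Emit:
move_arm:
  series:
    - [[0,0,0,0,0,0,0],[0,0,0,0,0,0,0],[0,0,0,0,0,0,0],[0,0,-1,0,0,0,0],[0,0,-1,0,0,0,0]]

```text
clock: 15.2
eef_pos: [0.5273, 0.166, 0.0943]
tool_rot: [0.06, 0.998, -0.001, 0.003]
ft_force: [-0.1, -0.1, -1.6]
grip_width: 0.0483
```

Run:
```python
from h import *
loc()
snap('side','side13.png')
snap('top','top13.png')
for n in ['top','side']:
    print(n,[(np.round(r['at'],4).tolist(),round(r['confidence'],2)) for r in bot.find_in(n,'long_panel_center')])
b=cv2.imread('pics/side13.png')[220:420,180:400];a=cv2.imread('pics/top13.png')[140:320,150:350]
cv2.imwrite('pics/z13.png',np.hstack([cv2.resize(b,(400,400)),cv2.resize(a,(400,400))]))
```

```text
clock 15.2
joint_pos [ 0.3074  0.4123 -0.0539  1.1001 -0.0042  0.4279]
eef_pos [0.5273 0.166  0.0943]
tool_rot [ 0.0602  0.9982 -0.0012  0.0028]
ft_force [-0.1308 -0.0509 -1.6111]
grip_width 0.0483
local [ 40.5 304.3  94.3] toolz [ 0.0055 -0.0027 -1.    ] yawy 83.09
top [([0.3019, -0.2026, 0.0004], 0.75), ([0.7566, -0.0259, 0.0074], 0.65)]
side [([0.3062, -0.2002, 0.0035], 0.91), ([0.7536, -0.0261, 0.0034], 0.59), ([0.5963, 0.1554, 0.1448], 0.58), ([0.5416, 0.2139, 0.0558], 0.48)]
```

View pics/z13.png

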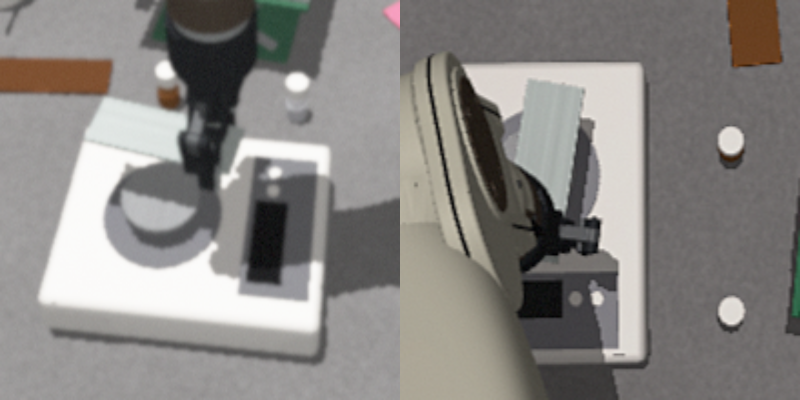

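```bash
cat >> h.py <<'E'
def held(zlo,zhi,box=(.53,.72,.08,.26)):
    o=bot.get_obs();e=np.array(o['eef_pos'])
    from scipy.spatial.transform import Rotation as R
    M=R.from_quat(o['tool_rot']).as_matrix(); yy=M[:2,1]/np.linalg.norm(M[:2,1]); 
    if yy[1]<0: yy=-yy
    xx=np.array([yy[1],-yy[0]])
    for n in ['top','side']:
        W=world(n,np.load('/tmp/%s.npy'%n)); p=np.load('/tmp/%s_rgb.npy'%n)
        m=(W[...,0]>box[0])&(W[...,0]<box[1])&(W[...,1]>box[2])&(W[...,1]<box[3])&(W[...,2]>zlo)&(W[...,2]<zhi)&(p.min(2)>90)
        q=W[m]; a=(q[:,:2]-e[:2])@xx*1000; b=(q[:,:2]-e[:2])@yy*1000
        k=(a>30)
        print(n,len(q),'a rng',np.percentile(a,[1,99]).round(1),'b rng',np.percentile(b[k],[1.5,98.5]).round(1))
        A=np.c_[a[k],b[k],np.ones(k.sum())]; s=np.linalg.lstsq(A,q[k,2]*1000,rcond=None)[0]; print('  plane deg',np.degrees(s[:2]).round(2),'z@48',(s[0]*48+s[2]).round(1),'rep z',e[2]*1000)
        r=cv2.minAreaRect(np.c_[a[k],b[k]].astype(np.float32)); print('  rect',r)
    print('center if a_end-70:', 'pan rel', ((np.array([.582,.1765])-e[:2])@xx*1000).round(1), ((np.array([.582,.1765])-e[:2])@yy*1000).round(1))
E
python3 - <<'E'
from h import *
held(.13,.155)
E
```

```text
top 1350 a rng [ 24.8 119.8] b rng [-27.8  20.9]
  plane deg [-0.4  -0.27] z@48 141.8 rep z 94.24960167239263
  rect ((76.02262115478516, -2.7491683959960938), (50.711971282958984, 89.86479187011719), 87.36819458007812)
side 1205 a rng [ 31.  118.6] b rng [-27.7  23.4]
  plane deg [-0.3  -0.43] z@48 143.6 rep z 94.24960167239263
  rect ((75.23641204833984, -3.0798873901367188), (54.020782470703125, 90.19818878173828), 88.56403350830078)
center if a_end-70: pan rel 53.3 16.5
```

Emit:
move_arm:
  series:
    - [[0.3,0.9,0,0.3,-0.3,0,0],[0.3,0.9,0,0,0,0,0],[0,0,0,0,0,0,0],[0,0,-1.2,0,0,0,0],[0,0,-1.3,0,0,0,0]]

```text
clock: 15.9
eef_pos: [0.5365, 0.1877, 0.0711]
tool_rot: [0.059, 0.998, 0.003, 0.008]
ft_force: [0.1, 0.2, -1.4]
grip_width: 0.0479
```

Emit:
move_arm:
  series:
    - [[0,0,0,0,0,0,0],[0,0,0,0,0,0,0],[0,0,0,0,0,0,0],[0,0,0,0,0,0,0],[0,0,0,0,0,0,0]]

```text
clock: 16.4
eef_pos: [0.5348, 0.1872, 0.0688]
tool_rot: [0.059, 0.998, 0.002, 0.006]
ft_force: [-1.1, 0.4, -0.8]
grip_width: 0.048
```

Run:
```python
from h import *
loc()
snap('side','side14.png')
snap('top','top14.png')
held(.10,.13)
b=cv2.imread('pics/side14.png')[220:420,180:400];a=cv2.imread('pics/top14.png')[140:320,150:350]
cv2.imwrite('pics/z14.png',np.hstack([cv2.resize(b,(400,400)),cv2.resize(a,(400,400))]))
```

```text
clock 16.4
joint_pos [ 3.3710e-01  4.5370e-01 -6.1100e-02  1.0425e+00 -6.0000e-04  4.5560e-01]
eef_pos [0.5348 0.1872 0.0688]
tool_rot [0.0592 0.9982 0.0023 0.0063]
ft_force [-1.0949  0.414  -0.7697]
grip_width 0.048
local [ 45.5 326.3  68.8] toolz [ 0.0129  0.0039 -0.9999] yawy 83.21
top 1313 a rng [ 24.4 119.7] b rng [-26.9  21.6]
  plane deg [0.26 0.17] z@48 118.7 rep z 68.8100893987387
  rect ((75.89280700683594, -2.3524112701416016), (50.3929557800293, 90.09607696533203), 87.96195983886719)
side 1228 a rng [ 30.8 118.4] b rng [-27.3  22.7]
  plane deg [ 0.08 -0.21] z@48 118.3 rep z 68.8100893987387
  rect ((74.61613464355469, -2.3694190979003906), (53.43489456176758, 90.77022552490234), 88.17386627197266)
center if a_end-70: pan rel 48.1 -5.1
```

View pics/z14.png

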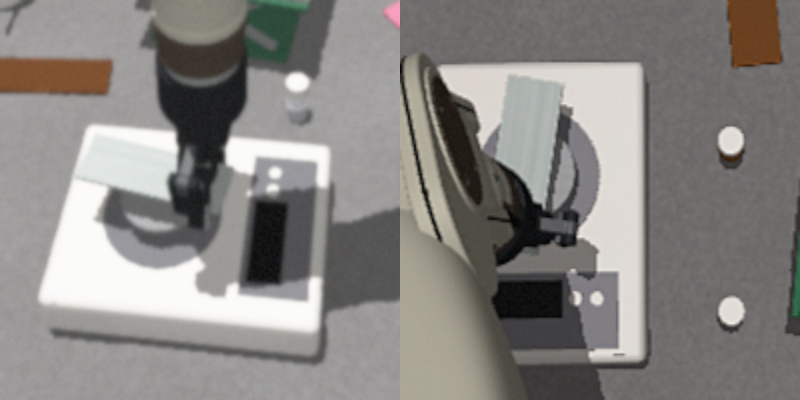

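Emit:
move_arm:
  series:
    - [[-0.15,-0.3,-0.5,0,0,0,0],[0,0,-0.8,0,0,0,0],[0,0,-0.8,0,0,0,0],[0,0,0,0,0,0,0],[0,0,0,0,0,0,0]]

```text
clock: 17.0
eef_pos: [0.5329, 0.1837, 0.0458]
tool_rot: [0.059, 0.998, 0.002, 0.006]
ft_force: [0.2, -1.4, -1.0]
grip_width: 0.0486
```

Run:
```python
from h import *
loc()
snap('side','side15.png')
snap('top','top15.png')
held(.08,.12)
b=cv2.imread('pics/side15.png')[220:420,180:400];a=cv2.imread('pics/top15.png')[140:320,150:350]
cv2.imwrite('pics/z15.png',np.hstack([cv2.resize(b,(400,400)),cv2.resize(a,(400,400))]))
```

```text
clock 17.0
joint_pos [ 3.323e-01  4.720e-01 -9.870e-02  9.867e-01 -6.000e-04  4.511e-01]
eef_pos [0.5329 0.1837 0.0458]
tool_rot [0.0594 0.9982 0.0023 0.0063]
ft_force [ 0.247  -1.4434 -1.0027]
grip_width 0.0486
local [ 44.1 322.6  45.8] toolz [ 0.0128  0.0038 -0.9999] yawy 83.19
top 1439 a rng [ 23.6 119.7] b rng [-34.9  29. ]
  plane deg [3.04 2.97] z@48 92.8 rep z 46.00202666967122
  rect ((77.83366394042969, -7.590106964111328), (73.98634338378906, 89.22747039794922), 76.34380340576172)
side 1475 a rng [ 28. 118.] b rng [-28.1  34.1]
  plane deg [ 2.48 -7.74] z@48 92.6 rep z 46.00202666967122
  rect ((75.18476867675781, -1.0731201171875), (76.7532958984375, 90.04869079589844), 89.98187255859375)
center if a_end-70: pan rel 49.5 -1.4
```

View pics/z15.png

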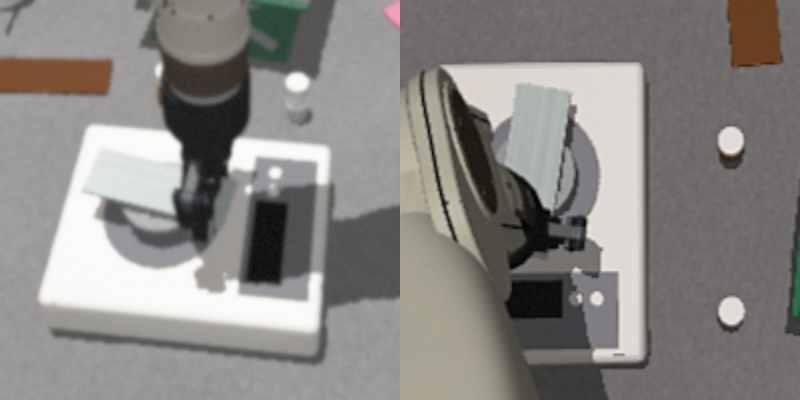

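Centred to within 1–2 mm. Lowering slowly now.

Emit:
move_arm:
  series:
    - [[0,0,-0.4,0,0,0,0],[0,0,-0.3,0,0,0,0],[0,0,0,0,0,0,0],[0,0,0,0,0,0,0],[0,0,0,0,0,0,0]]

```text
clock: 17.6
eef_pos: [0.5336, 0.1841, 0.039]
tool_rot: [0.059, 0.998, 0.003, 0.007]
ft_force: [-0.9, 0.1, -1.3]
grip_width: 0.0485
```

Emit:
move_arm:
  series:
    - [[0,0,-0.1,0,0,0,0],[0,0,0,0,0,0,0],[0,0,0,0,0,0,0],[0,0,0,0,0,0,0],[0,0,0,0,0,0,0]]

```text
clock: 18.1
eef_pos: [0.5339, 0.1841, 0.0383]
tool_rot: [0.059, 0.998, 0.003, 0.007]
ft_force: [-0.5, 0.1, -1.1]
grip_width: 0.0483
```

Run:
```python
from h import *
loc()
snap('side','side16.png')
snap('top','top16.png')
held(.079,.12)
```

```text
clock 18.1
joint_pos [ 3.325e-01  4.802e-01 -1.076e-01  9.674e-01 -6.000e-04  4.511e-01]
eef_pos [0.5339 0.1841 0.0383]
tool_rot [0.0593 0.9982 0.0027 0.0073]
ft_force [-0.4661  0.1248 -1.0533]
grip_width 0.0483
local [ 44.9 323.2  38.3] toolz [ 0.015   0.0046 -0.9999] yawy 83.2
top 1436 a rng [ 23.1 119.5] b rng [-35.4  28.2]
  plane deg [1.72 0.96] z@48 87.1 rep z 38.28670863608126
  rect ((75.3915023803711, -3.2447853088378906), (73.00750732421875, 90.18314361572266), 88.61004638671875)
side 1434 a rng [ 27.8 117.4] b rng [-35.5  33.8]
  plane deg [ 1.69 -1.64] z@48 86.5 rep z 38.28670863608126
  rect ((75.61067962646484, -2.442371368408203), (77.5905990600586, 91.16539001464844), 89.66184997558594)
center if a_end-70: pan rel 48.7 -1.9
```

Emit:
move_arm:
  series:
    - [[0,0,-0.1,0,0,0,0],[0,0,0,0,0,0,0],[0,0,-0.05,0,0,0,0],[0,0,0,0,0,0,0],[0,0,0,0,0,0,0]]

```text
clock: 18.7
eef_pos: [0.534, 0.1842, 0.037]
tool_rot: [0.059, 0.998, 0.003, 0.008]
ft_force: [0.2, 0.3, -1.8]
grip_width: 0.0482
```

Run:
```python
from h import *
loc()
for _ in range(3): print(np.round(bot.get_obs()['ft_force'],2))
snap('side','side17.png')
snap('top','top17.png')
for n in ['side','top']:
    print(np.round(bot.get_obs()['ft_force'],2))
held(.0835,.12)
b=cv2.imread('pics/side17.png')[220:360,200:360]
cv2.imwrite('pics/z17.png',cv2.resize(b,(680,600)))
```

```text
clock 18.7
joint_pos [ 3.325e-01  4.815e-01 -1.092e-01  9.640e-01 -6.000e-04  4.512e-01]
eef_pos [0.534  0.1842 0.037 ]
tool_rot [0.0593 0.9982 0.0028 0.0076]
ft_force [ 0.2424  0.2775 -1.797 ]
grip_width 0.0482
local [ 45.1 323.2  37. ] toolz [ 0.0154  0.0047 -0.9999] yawy 83.2
[ 0.24  0.28 -1.8 ]
[ 0.24  0.28 -1.8 ]
[ 0.24  0.28 -1.8 ]
[-0.98  0.17 -0.19]
[-0.98  0.17 -0.19]
top 1285 a rng [ 23.2 119.6] b rng [-32.8  22.4]
  plane deg [0.51 0.55] z@48 87.1 rep z 36.99177079126253
  rect ((75.44956970214844, -2.7180519104003906), (70.73892211914062, 90.21710968017578), 88.73219299316406)
side 1236 a rng [ 30.1 117.9] b rng [-28.6  28.6]
  plane deg [ 0.43 -0.01] z@48 86.7 rep z 36.99177079126253
  rect ((74.94647216796875, -1.1078224182128906), (73.34264373779297, 89.64942932128906), 89.92113494873047)
center if a_end-70: pan rel 48.6 -2.0
```

View pics/z17.png

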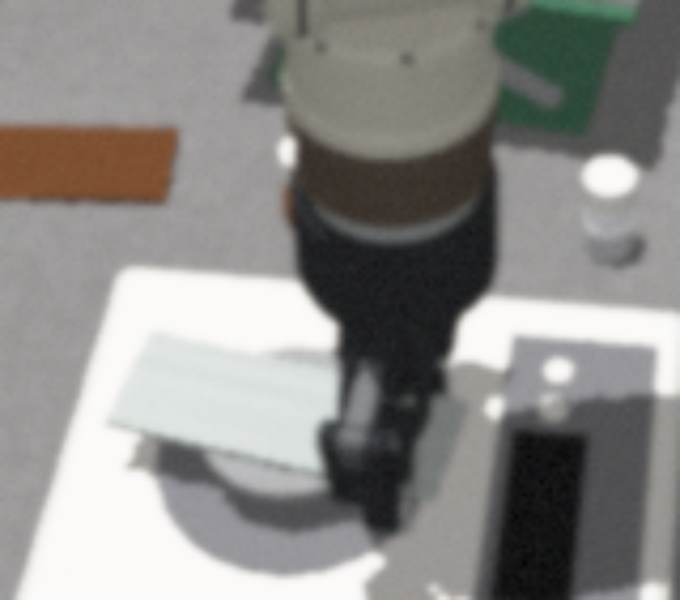

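Emit:
move_arm:
  series:
    - [[0,0,-0.1,0,0,0,0],[0,0,0,0,0,0,0],[0,0,0,0,0,0,0],[0,0,0,0,0,0,0],[0,0,0,0,0,0,0]]

```text
clock: 19.3
eef_pos: [0.5342, 0.1843, 0.0369]
tool_rot: [0.059, 0.998, 0.003, 0.008]
ft_force: [-0.3, -0.0, 1.0]
grip_width: 0.0483
```

Emit:
move_arm:
  series:
    - [[0,0,-0.1,0,0,0,0],[0,0,0,0,0,0,0],[0,0,0,0,0,0,0],[0,0,0,0,0,0,0],[0,0,0,0,0,0,0]]

```text
clock: 19.8
eef_pos: [0.5343, 0.1843, 0.0369]
tool_rot: [0.059, 0.998, 0.003, 0.008]
ft_force: [0.0, -1.0, 2.5]
grip_width: 0.0481
```

Run:
```python
from h import *
loc();print(bot.get_obs()['ft_torque'])
```

```text
clock 19.8
joint_pos [ 3.326e-01  4.811e-01 -1.105e-01  9.618e-01 -8.000e-04  4.513e-01]
eef_pos [0.5343 0.1843 0.0369]
tool_rot [0.0593 0.9982 0.003  0.0082]
ft_force [ 0.0364 -1.0178  2.457 ]
grip_width 0.0481
local [ 45.3 323.3  36.9] toolz [ 0.0168  0.0049 -0.9998] yawy 83.2
[-0.08279313  0.20699479 -0.06714561]
```

Contact comes at z = 36.9 mm reported, as predicted, with the force turning upward. Releasing.

Emit:
move_arm:
  series:
    - [[0,0,0,0,0,0,0.65],[0,0,0,0,0,0,0.75],[0,0,0,0,0,0,0.85],[0,0,0,0,0,0,1],[0,0,0,0,0,0,1]]

```text
clock: 20.3
eef_pos: [0.5347, 0.1844, 0.0361]
tool_rot: [0.059, 0.998, 0.003, 0.008]
ft_force: [0.0, -0.4, -0.4]
grip_width: 0.0856
```

Run:
```python
from h import *
loc()
snap('side','side18.png')
snap('top','top18.png')
held(.084,.1)
b=cv2.imread('pics/side18.png')[220:360,200:360]
a=cv2.imread('pics/top18.png')[140:320,150:350]
cv2.imwrite('pics/z18.png',np.hstack([cv2.resize(b,(400,400)),cv2.resize(a,(400,400))]))
```

```text
clock 20.3
joint_pos [ 3.325e-01  4.824e-01 -1.104e-01  9.602e-01 -8.000e-04  4.512e-01]
eef_pos [0.5347 0.1844 0.0361]
tool_rot [0.0593 0.9982 0.003  0.0083]
ft_force [ 0.001  -0.4013 -0.3858]
grip_width 0.0856
local [ 45.7 323.5  36.1] toolz [ 0.017   0.005  -0.9998] yawy 83.2
top 1212 a rng [ 24.3 119.2] b rng [-29.4  22.3]
  plane deg [0.3  0.18] z@48 86.8 rep z 36.16827841631055
  rect ((75.35809326171875, -5.491363525390625), (69.3603286743164, 88.77538299560547), 87.23241424560547)
side 1150 a rng [ -0.9 117.7] b rng [-27.9  23.9]
  plane deg [-0.09 -0.23] z@48 86.6 rep z 36.16827841631055
  rect ((75.1270980834961, -0.8731613159179688), (88.1260986328125, 71.78508758544922), 0.5295289158821106)
center if a_end-70: pan rel 48.0 -2.2
```

View pics/z18.png

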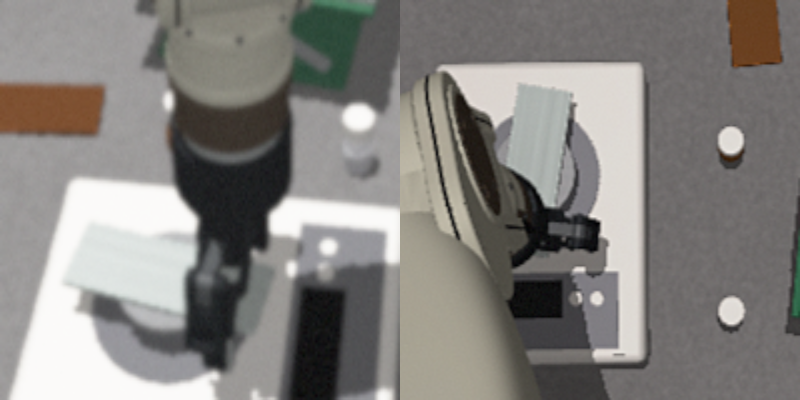

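Emit:
move_arm:
  series:
    - [[0,0,1,0,0,0,1],[0,0,1.5,0,0,0,1],[0,0,2,0,0,0,1],[0,0,3,0,0,0,1],[0,0,3,0,0,0,1]]

```text
clock: 20.9
eef_pos: [0.5304, 0.1829, 0.1418]
tool_rot: [0.059, 0.998, 0.001, 0.003]
ft_force: [-0.5, 0.6, -0.0]
grip_width: 0.0854
```

Emit:
move_arm:
  series:
    - [[-2,-2,2,0,0,0,1],[-4,-2,0,0,0,0,1],[-4,-2,0,0,0,0,1],[-4,-2,0,0,0,0,1],[0,0,0,0,0,0,1]]

```text
clock: 21.4
eef_pos: [0.3896, 0.1021, 0.1711]
tool_rot: [0.059, 0.998, 0.004, 0.011]
ft_force: [0.4, -0.6, 0.4]
grip_width: 0.0856
```

Run:
```python
from h import *
loc()
snap('side','side19.png')
snap('top','top19.png')
for n in ['top','side']:
    print(n,[(np.round(r['at'],4).tolist(),round(r['confidence'],2)) for r in bot.find_in(n,'long_panel_center')])
    W=world(n,np.load('/tmp/%s.npy'%n))
    m=(W[...,0]>.48)&(W[...,0]<.7)&(W[...,1]>.1)&(W[...,1]<.26)&(W[...,2]>.0815)&(W[...,2]<.1)
    q=W[m];q=q[q[:,2]>.0845]; r=cv2.minAreaRect((q[:,:2]*1000).astype(np.float32));print(r)
    s=np.linalg.lstsq(np.c_[q[:,:2],np.ones(len(q))],q[:,2],rcond=None)[0];print('tilt',np.degrees(s[:2]),np.median(q[:,2]))
b=cv2.imread('pics/side19.png')[130:400,180:400]
a=cv2.imread('pics/top19.png')[140:320,150:450]
cv2.imwrite('pics/z19.png',np.hstack([cv2.resize(b,(326,400)),cv2.resize(a,(470,282)).repeat(1,0) if 0 else cv2.copyMakeBorder(cv2.resize(a,(470,282)),0,118,0,0,cv2.BORDER_CONSTANT)]))
```

```text
clock 21.4
joint_pos [ 2.5630e-01  5.0400e-02 -3.1620e-01  1.1819e+00  1.0000e-04  3.7400e-01]
eef_pos [0.3896 0.1021 0.1711]
tool_rot [0.0588 0.9982 0.0035 0.0106]
ft_force [ 0.4214 -0.5505  0.3573]
grip_width 0.0856
local [-89.  225.1 171.1] toolz [ 0.0216  0.0058 -0.9998] yawy 83.26
top [([0.7561, -0.0283, 0.0045], 0.94), ([0.3036, -0.2023, 0.0012], 0.92), ([0.5834, 0.1752, 0.0895], 0.68)]
((584.074462890625, 175.79478454589844), (73.635009765625, 139.9712371826172), 80.60697937011719)
tilt [ 0.1211354 -0.111032 ] 0.08697721852601992
side [([0.5813, 0.1738, 0.0875], 0.93), ([0.7582, -0.0271, 0.003], 0.8), ([0.3018, -0.2048, 0.004], 0.62)]
((582.7595825195312, 178.7006072998047), (70.70336151123047, 141.06954956054688), 81.11151123046875)
tilt [0.00718976 0.00015655] 0.0865779437048414
```

View pics/z19.png

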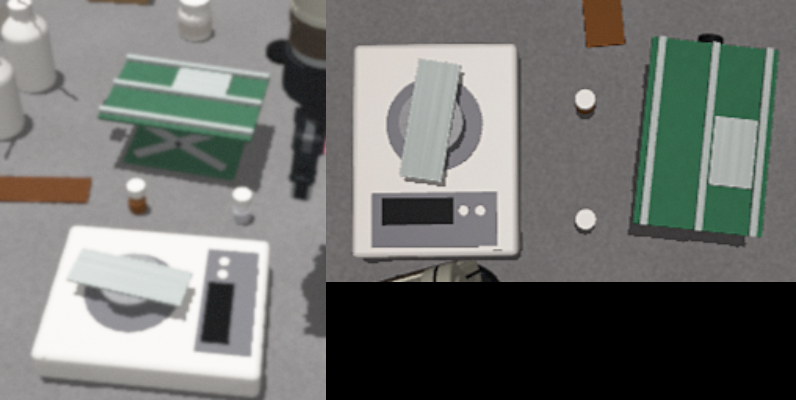

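The panel lies flat and centred to about 2 mm, and the short panel hasn't moved. I'll let the arm settle and hand in.

Emit:
move_arm:
  series:
    - [[0,0,0,0,0,0,1],[0,0,0,0,0,0,1],[0,0,0,0,0,0,1],[0,0,0,0,0,0,1],[0,0,0,0,0,0,1]]

```text
clock: 22.1
eef_pos: [0.4017, 0.1068, 0.1724]
tool_rot: [0.057, 0.998, 0.005, 0.015]
ft_force: [-0.8, 0.6, 0.5]
grip_width: 0.0851
```

```bash
python3 -c "
from h import *
loc(); bot.job_done()"
```

```text
clock 22.1
joint_pos [ 2.5950e-01  6.7400e-02 -2.9460e-01  1.1773e+00  6.0000e-04  3.7450e-01]
eef_pos [0.4017 0.1068 0.1724]
tool_rot [0.0574 0.9982 0.0052 0.0149]
ft_force [-0.8143  0.6188  0.4767]
grip_width 0.0851
local [-77.5 231.1 172.4] toolz [ 0.0303  0.0086 -0.9995] yawy 83.42
the job is handed in; nothing more can be done
```

The long panel is on the balance pan, released and lying flat, and I handed the job in at 22.1 s of the 48 s allowed. I pushed it from behind until it overhung the front edge by about 50 mm. Then I gripped it across its width (48 mm opening measured), lifted it clear and lowered it until it touched the pan.

- **Final position:** the last pictures put the panel centre within about 2 mm of the pan centre, with a tilt of about 0.1° and its top at about 87 mm. That fits resting on the pan, since the depth readings run about 0.7 mm high.
- **Short panel:** in those pictures it still lies in its lane, with no sign of having moved. I checked this by eye only.
- **Robot:** the gripper is open and well clear of everything. The highest wrist force in any reading I took was about 2.5 N.
- **What disagreed:** the real fingertips were about 24.5 mm above the reported tool point. My first push therefore passed over the panel without touching it. I found the true height by touching the jack plate and used that from then on.
- **Arm drift:** the arm coasted by up to about 12 mm after fast moves, so I corrected its position before gripping and before placing.
- **Detector:** the network kept reporting the brown and pink strips as candidates for the long panel, and I ignored those.

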